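# Unclip the nickel ladders and lean them on the drying rest

## Task

Set the drying rest for the freshly lacquered toy ladders: swing its red clamp lever fully open, slide the rest by its black knob until its white pointer lines up with the red mark, and swing the lever fully back to lock it. Pull every ladder section up out of the spring clip block, and lean each one against the wooden bar of the rest with its foot on the marble on the robot's side, broad face to the bar, like a ladder against a wall, about 20 degrees off upright. Leave the fire engine, bell, awl, jar, bowl and brush where they are.

Things in the scene. Friction and masses are not known exactly. Their poses are not given: they have to be found in the camera images.
- clips: Fixed clip block, dark wood and brass, 66 (x) x 150 (y) x 34 mm high; origin under its centre. Three slots, 42 x 12 mm, 26 mm deep, at y = -45, 0, +45 mm; a ladder stands in one, foot 8 mm above the table, width along x, upper 124 mm free. A sprung ball sits above its lowest rung: a straight upward pull of about 8 to 20 N frees it within 12 mm; 26 mm clears the slot.
- ladder_a: A nickel-plated toy ladder section (one of up to three): two flat side rails and six rungs, 150 mm long, 40 mm wide, 10 mm thick, 80 g; both ends and both faces alike. Origin at its middle; z along its length, x across its width, y through its thickness. It starts upright in a slot of the clip block; absent in some runs.
- ladder_b: A nickel-plated toy ladder section (one of up to three): two flat side rails and six rungs, 150 mm long, 40 mm wide, 10 mm thick, 80 g; both ends and both faces alike. Origin at its middle; z along its length, x across its width, y through its thickness. It starts upright in a slot of the clip block; absent in some runs.
- ladder_c: A nickel-plated toy ladder section (one of up to three): two flat side rails and six rungs, 150 mm long, 40 mm wide, 10 mm thick, 80 g; both ends and both faces alike. Origin at its middle; z along its length, x across its width, y through its thickness. It starts upright in a slot of the clip block; absent in some runs.
- rest: Sliding rest (about 12 N) with a wooden lean bar. Origin on the table below the bar's front face, at mid-length; x points into the bar, away from the robot; y along the bar, the sliding direction. Bar: 250 mm along y, 14 mm thick, 60 to 80 mm above the table, posts at y = -115 and +115 mm. Table before it is clear; the carriage (17 to 33 mm high) starts 5 mm behind the front face.
- pointer (a point): Tip of the white pointer on the rear edge of the rest, 35 mm above the table; y axis along the slide.
- mark_tip (a point): Front of the red mark post behind the rail, 35 mm above the table; y axis along the slide. The rest is set when the pointer and this point are level along y.
- knob (a point): Middle of the grip of the black upright knob on the +y end of the rest: 16 mm diameter, 32 mm high (47 to 79 mm above the table).
- clamp (a joint): Clamp lever angle, rad: 0 locked (lever points to the rest's -x), 1.5 fully open (points to -y); grows counter-clockwise from above; stays where it is left, about 1 to 2 N at the handle.
- clamp_grip (a point): Middle of the red upright handle at the lever's end: 14 mm diameter, 34 mm high (52 to 86 mm above the table), 55 mm from the lever's axis.
- clamp_pivot (a point): On the lever's vertical axis.
- engine: Red tin fire engine, 152 x 66 x 74 mm, loose; leave it alone. Origin under its centre.
- bell: Round brass bell, 60 mm across, 47 mm high, loose; leave it alone.
- awl: Horn-handled awl, 130 mm long, 22 mm thick, loose; leave it alone.
- varnish: Small jar, 48 mm across, 75 mm high, loose; leave it alone.
- screw_cup: White bowl, 64 mm across, 35 mm high, loose; leave it alone.
- brush: Brush, loose; leave it alone.
Mind the look-alikes: they are no part of the job. What is shaped like the ladder_b but purple is not meant. Leave any yellow look-alike of the ladder_a alone.

How it is judged (in metres and radians):
On the way, in this order (a step that is already met when the one before it is completed fails the run):
1. the clamp is swung open while the rest still stands where it started (value of joint clamp above 1.2 rad and distance of pointer from where it was at the start of the episode below 0.012 m), for 0.1 s.
2. with the clamp open the pointer is brought to the red mark (value of joint clamp above 1 rad and y of pointer in the frame of mark_tip between -0.008 and 0.008 m), for 0.2 s.
3. the clamp is swung back to locked with the pointer on the mark (value of joint clamp below 0.25 rad and y of pointer in the frame of mark_tip between -0.008 and 0.008 m), for 0.2 s.
At the end, for the whole second after the job is handed in: Pointer within 8 mm of the mark, clamp below 0.25 rad; every ladder present leans on the bar, touching it, 7 to 35 degrees from upright, foot on the table before it, its middle within the bar's length, its width along the bar within 23 degrees, at rest (all of step 3 and (angle between ladder_a's own z axis and vertical between 0.12 and 0.62 rad or angle between ladder_a's own z axis and vertical between 2.52 and 3.02 rad) and height (world z) of ladder_a between 0.055 and 0.085 m and x of ladder_a in the frame of rest between -0.075 and 0 m and y of ladder_a in the frame of rest between -0.125 and 0.125 m and angle between the x axis of each of ladder_a, ladder_b, ladder_c and the y axis of rest, either way round below 0.4 rad and contact force between each of ladder_a, ladder_b, ladder_c and rest above 0.02 N and linear speed of each of ladder_a, ladder_b, ladder_c below 0.03 m/s and (angle between ladder_b's own z axis and vertical between 0.12 and 0.62 rad or angle between ladder_b's own z axis and vertical between 2.52 and 3.02 rad) and height (world z) of ladder_b between 0.055 and 0.085 m and x of ladder_b in the frame of rest between -0.075 and 0 m and y of ladder_b in the frame of rest between -0.125 and 0.125 m and (angle between ladder_c's own z axis and vertical between 0.12 and 0.62 rad or angle between ladder_c's own z axis and vertical between 2.52 and 3.02 rad) and height (world z) of ladder_c between 0.055 and 0.085 m and x of ladder_c in the frame of rest between -0.075 and 0 m and y of ladder_c in the frame of rest between -0.125 and 0.125 m).
It fails at once if a bystander is pushed more than 3 cm (distance of any of engine, bell, awl, varnish, screw_cup, brush from where it was at the start of the episode above 0.03 m).
Of ladder_a, ladder_b, ladder_c only 2 to 3 are there at a start; the rules pass over those that are not, and their reading is None.
At some moment in a run one of ladder_a, ladder_b, ladder_c may be knocked a few centimetres aside while the robot is not near it.
Once in a run the grip may slacken for a moment while it holds something.
It also fails if it takes over 210 s, if anything falls off the work surface, if the arm or the gripper's body presses on something with over 40 N, if the wrist force passes 120 N, or if a joint passes its speed limit or range.

## Robot

A 6-joint arm with a two-finger parallel gripper is mounted at the origin on the work surface. World frame = base frame: x ahead of the robot, y to its left, z up, the work surface at z = 0. Lengths are in m, angles in degrees, forces in N, time in s.
With the tool pointing down it reaches from about 0.3 to 0.75 m from the base axis. Payload 8.5 kg.
Tool frame: the origin (TCP) lies midway between the tips of the shut fingers; the grasp point (between the pads) lies 19 mm behind it (env.grasp_offset is the distance from the TCP to the grasp point, in m); z points along the fingers, y is the line along which they close (so a half turn about z gives the same grasp; the last joint's range is limited). The gripper opens to 85 mm and grips with 20 to 120 N. Pads are 22 mm wide; open, the fingers measure 114 mm over their backs; the gripper's body (76 mm by 85 mm) begins 54 mm behind the grasp point. The pads swing forward as they close: fully open they stand 13 mm farther back than shut.
Start: joints at [61.69, 21.807, 74.336, -0, 83.858, -12.336], TCP at [0.151, 0.529, 0.231] pointing down, gripper open.
Joint ranges: [-178.18, 178.18], [-50.72, 133.34], [12.68, 142.11], [-81.47, 261.47], [9.98, 163.14], [-165.26, 165.26]. Speed limits (degrees/s): [136.94, 136.94, 180, 180, 180, 180].

## Interface

Orientations are given as a 3x3 rotation matrix whose columns are the frame's x, y, z axes.
In Python, from rig import env gives the robot as it stands.
- The arm moves only by the tool servo_tool, never from a script. Its argument "deltas" is text: rows parted by semicolons, each of 7 numbers parted by spaces: the opening, from 0 (shut) to 1 (fully open), then the shift along the tool's x, y, z in mm, then the turn, a rotation vector about the tool's x, y, z in rad. A call has 1 to 8 rows; each row shifts and turns the commanded pose from where the row before left it, along the tool's axes as they then stand; what a row does not reach is not made up. A row lasts 1/12 s, in which the tool goes at most 41.7 mm and 7.16 degrees, less where a joint would pass 70% of its speed; a pose out of reach is approached as far as the arm can. A call is refused whole if a number of a shift passes 41.7 or a number of a turn 0.125, either way. A call with a gripper value outside its range is refused whole. The fingers move at their own pace and stop on an object; "newtons" is the grip in N (left out, the last holds). Time passes only in rows, so rows that do not move let the fingers close. It gives the time, the measured TCP pose, the force, the opening and the grip force at its end, in the units of the state.
- env.observe(): the state, without advancing time (a new reading comes with each control period).
- env.get_image(name): name is "scene" or "top" or "wrist"; returns a dict with "img" (384x512x3 uint8, red, green, blue), "depth" (384x512 float32, m along the optical axis (not along the pixel's ray), 0 where there is no reading), "camera_matrix" (3x3 intrinsics, pixels), "world_to_cam" (4x4, takes a point from world to camera coordinates). Camera axes: x right, y down, z forward; pixel columns grow to the right and rows downward; lengths in m; the calibration is good to about 2 mm. A picture is of the moment at which its call begins.
- env.close_job(): hands the job in; it is judged then, once.
Trained networks look in a picture, given as the dict that the camera call returned (one of the last four; its "shot" number tells which), for a name from the list of things; names that differ only in an ending like _2 or _b are one class to them, and where a whole thing is asked for, a point or a joint stands for the part that bears it (a point fixed in the world has none). Each returns a list of dicts, best first, with "conf" (0 to 1); they miss things now and then, are a little off and sometimes report something else, mostly with a low value. They report only what shows in the picture. A call takes as long as a camera call. They do not tell look-alikes from the thing itself.
- env.spot_in(name, picture): "bbox" ([centre column, centre row, width, height] in pixels, round what is visible of it).
- env.spot_point(name, picture): "uv" ([column, row] in pixels: a listed point, or the origin of a listed thing).
The state is a dict: "time_s": time; "q": joint angles; "qvel": joint speeds; "joint_efforts": joint torques, N m; "position": TCP position; "tool_rot": TCP orientation; "ft_force": force on the tool from outside, world axes, zero at the start; "wrist_torque": the same for the moment, N m; "grip_width": finger opening in m; "gripper_force": force on a finger pad.
Only numpy, scipy, OpenCV 4.12 (cv2) and the standard library are available. Lean on these libraries where they do the work, as an engineer would, in place of code of your own. Each camera call takes 0.05 s, during which the arm holds its last target. There are 200 camera calls.

## Working session

There is one attempt and no reset: what is moved stays moved. The work goes in short steps, Python scripts to look and compute and a tool call to move; the robot and the scene stay as the last step left them, time stands still between calls to the robot, and variables do not carry over. Pictures are saved under pics/ and viewed, at most 14 in all, crops included, and the job is handed in when it is done.

Besides the shell and the picture viewer there is one more tool, called as name(argument=value, ...), one argument or row to a line, values as JSON. servo_tool: Moves the arm, as the interface text tells. Its arguments: {"type":"object","properties":{"deltas":{"type":"string"},"newtons":{"type":"number"}},"required":["deltas"]}

```bash
ls; mkdir -p pics; cat > h.py <<'E'
import numpy as np, cv2
from rig import env
def ray(p,uv):
    K=p["camera_matrix"];T=np.array(p["world_to_cam"]);R=T[:3,:3];t=T[:3,3]
    d=R.T@np.linalg.inv(K)@np.array([uv[0],uv[1],1.]);return -R.T@t,d
def atz(p,uv,z):
    o,d=ray(p,uv);return o+d*(z-o[2])/d[2]
def tri(l):
    A=np.zeros((3,3));b=np.zeros(3)
    for p,uv in l:
        o,d=ray(p,uv);d=d/np.linalg.norm(d);M=np.eye(3)-np.outer(d,d);A+=M;b+=M@o
    return np.linalg.solve(A,b)
def dep(p,uv):
    z=p["depth"][int(round(uv[1])),int(round(uv[0]))];o,d=ray(p,uv);return o+d*z
def proj(p,X):
    c=np.array(p["world_to_cam"])@np.r_[X,1];q=p["camera_matrix"]@c[:3];return q[:2]/q[2]
def save(p,n,crop=None,s=1.5):
    im=p["img"][:,:,::-1]
    if crop:im=im[crop[1]:crop[3],crop[0]:crop[2]]
    cv2.imwrite("pics/"+n,cv2.resize(im,None,fx=s,fy=s,interpolation=cv2.INTER_CUBIC))
E
cat > a.py <<'E'
from h import *
np.set_printoptions(precision=4,suppress=True)
S=env.get_image("scene");T=env.get_image("top");W=env.get_image("wrist")
for n,p in(("scene",S),("top",T),("wrist",W)): save(p,n+"0.png")
for n in["pointer","mark_tip","knob","clamp_grip","clamp_pivot","rest","clips","ladder_a"]:
    print(n)
    for k,p in(("S",S),("T",T)):
        for r in env.spot_point(n,p)[:4]: print("  ",k,np.round(r["uv"],1),round(r["conf"],2),dep(p,r["uv"]))
    a=env.spot_point(n,S);b=env.spot_point(n,T)
    if a and b: print("  tri",tri([(S,a[0]["uv"]),(T,b[0]["uv"])]))
for n in["engine","bell","awl","varnish","screw_cup","brush"]:
    print(n,[(np.round(r["uv"]),round(r["conf"],2),dep(T,r["uv"])) for r in env.spot_point(n,T)[:2]])
E
python3 a.py
```

```text
pics
pointer
   S [253.8 224.7] 0.93 [ 0.606  -0.0744  0.0362]
   S [159.2 208.8] 0.71 [ 0.4493 -0.2548  0.0521]
   T [275.4 162.6] 0.81 [ 0.6113 -0.0807  0.0001]
   T [169.  221.7] 0.2 [0.4186 0.2353 0.1469]
  tri [ 0.6057 -0.0762  0.0365]
mark_tip
   S [296.4 212.7] 0.6 [0.6114 0.0429 0.0304]
   S [ 96.7 253.5] 0.6 [ 0.4967 -0.4235  0.0192]
   S [392.3 191.3] 0.4 [0.634  0.3411 0.004 ]
   S [252.7 223.6] 0.36 [ 0.6017 -0.0751  0.0368]
   T [240.4 162. ] 0.62 [0.6131 0.0354 0.0068]
  tri [0.6108 0.0384 0.0312]
knob
   S [301.7 191.2] 0.76 [0.5846 0.0749 0.0684]
   T [223.9 172.7] 0.76 [0.5693 0.0857 0.0654]
   T [325.8 224.9] 0.68 [ 0.4042 -0.232   0.0439]
   T [156.7 223. ] 0.62 [0.4156 0.2827 0.0977]
  tri [0.5702 0.0857 0.0564]
clamp_grip
   S [318.5 140.6] 0.64 [0.2806 0.3429 0.0017]
   S [179.9 219. ] 0.55 [ 0.5316 -0.2297  0.0651]
   T [329.5 188. ] 0.49 [ 0.5247 -0.2578  0.0007]
  tri [ 0.5912 -0.0723  0.2837]
clamp_pivot
   S [188.8 236.4] 0.91 [ 0.5866 -0.2305  0.0523]
   S [312.5 265.8] 0.52 [ 0.778  -0.0222  0.0186]
   T [322.8 166.7] 0.61 [ 0.5871 -0.2261  0.0559]
   T [
[... 609 characters left out ...]
0.4151 0.2377 0.1048]
   T [157.6 222. ] 0.54 [0.4187 0.2865 0.0727]
   T [183.5 252.4] 0.49 [0.3325 0.1936 0.1454]
  tri [0.3038 0.2823 0.0711]
engine [(array([322., 226.]), 0.64, array([ 0.4022, -0.2175,  0.0497])), (array([257., 115.]), 0.52, array([ 0.7661, -0.0218,  0.0222]))]
bell [(array([138., 162.]), 0.73, array([0.6138, 0.3642, 0.0273]))]
awl [(array([255., 118.]), 0.59, array([ 0.7605, -0.0137,  0.0118]))]
varnish [(array([180., 138.]), 0.8, array([0.6828, 0.2255, 0.0637]))]
screw_cup [(array([305., 127.]), 0.72, array([ 0.7313, -0.1817,  0.0034])), (array([142., 220.]), 0.34, array([0.4237, 0.3276, 0.0982]))]
brush [(array([382., 204.]), 0.92, array([ 0.4702, -0.4205,  0.0203]))]
```

View pics/scene0.png

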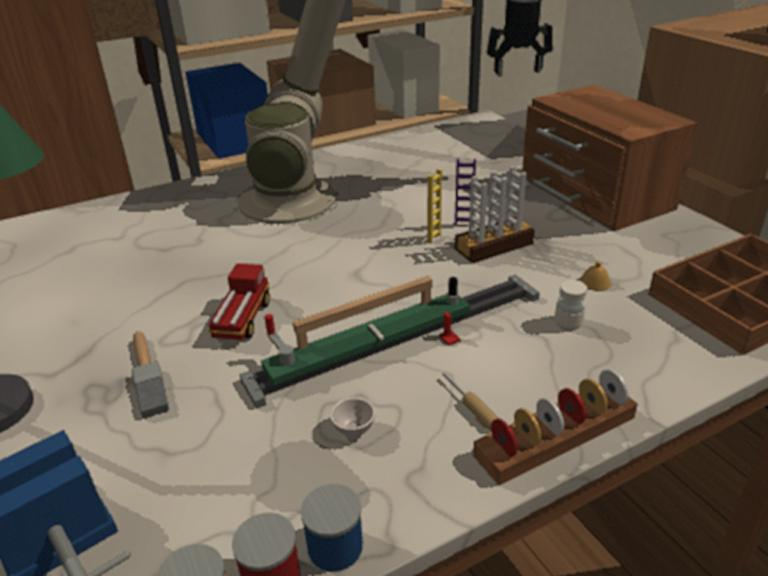

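View pics/top0.png

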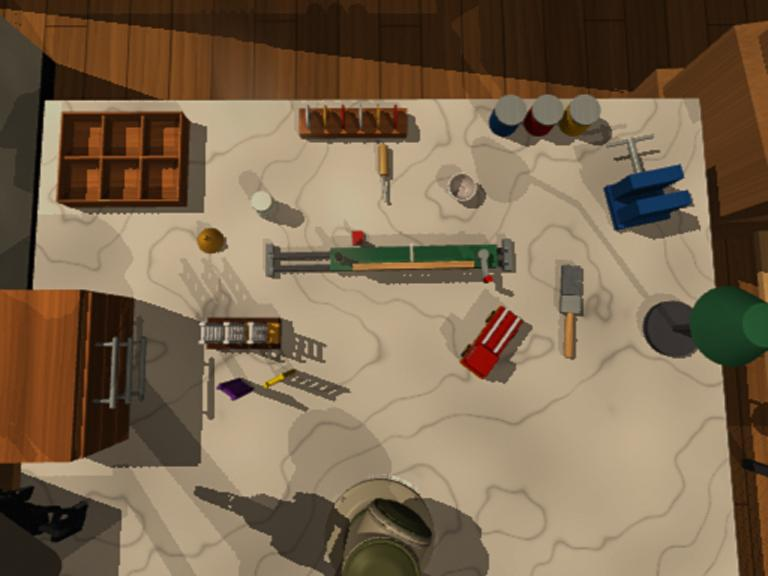

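View pics/wrist0.png

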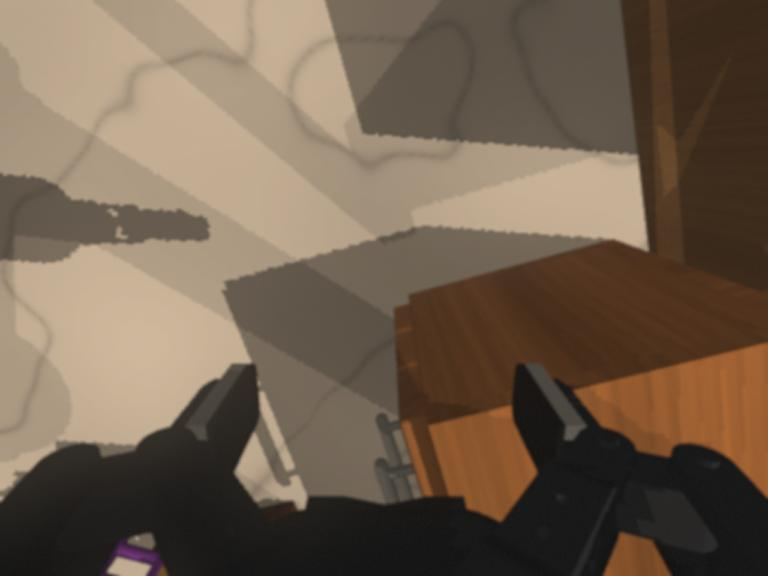

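The scene camera shows three nickel ladders standing in the clip block near display (498,205), with the yellow look-alike at (435,205) and the purple one at (465,192). The rest is the green carriage from (265,370) to (470,305). Its pointer is at (375,332) and the red mark post at (450,325), so the slide is about +113 mm in y. The wrist view shows only the table and drawers.

Candidates in scene pixels (native):
- **Lever handle:** red at (180,217). Other red things are the mark post (300,217), the engine (160,200) and the disc rack (335,290). I choose (180,217), since it sits on the lever.
- **Knob:** black at (301,190).
- **Ladders:** nickel at (318–347,137). Not meant are yellow (290,137) and purple (310,128).

```bash
cat >> h.py <<'E'
from scipy.spatial.transform import Rotation as Ro
def plan(X,yaw=None,tilt=None):
    """print shift in tool axes to X; yaw: wanted world angle (deg) of the tool y axis, tool down"""
    o=env.observe();R=np.array(o["tool_rot"]);d=np.array(X)-o["position"]
    print("pos",np.round(o["position"],4),"yawY",np.round(np.degrees(np.arctan2(R[1,1],R[0,1])),1),"zax",np.round(R[:,2],3),"w",round(o["grip_width"],4),"t",round(o["time_s"],2))
    print("shift mm",np.round(R.T@d*1e3,1))
    if yaw is not None:
        y=np.radians(yaw);Y=np.array([np.cos(y),np.sin(y),0]);Z=np.array([0,0,-1.])
        if R[:,1]@Y<0: Y=-Y
        G=np.c_[np.cross(Y,Z),Y,Z];print("turn",np.round(Ro.from_matrix(R.T@G).as_rotvec(),3))
E
cat > b.py <<'E'
from h import *
S=env.get_image("scene");T=env.get_image("top")
a=S["img"][95:260,150:370][:,:,::-1];b=T["img"][140:270,120:350][:,:,::-1]
cv2.imwrite("pics/c1.png",np.vstack([cv2.resize(a,(560,420),interpolation=2)[:290],cv2.resize(b,(560,310),interpolation=2)]))
cv2.imwrite("pics/c1.png",np.vstack([cv2.resize(a,(390,290),interpolation=2),cv2.resize(b,(390,220),interpolation=2)]))
plan([0.45,-0.23,0.26],90)
print(env.observe()["tool_rot"])
E
python3 b.py
```

```text
pos [0.1513 0.5288 0.2313] yawY 74.0 zax [ 0.  0. -1.] w 0.0852 t 2.15
shift mm [-495.9 -647.3  -28.7]
turn [ 0.     0.    -0.279]
[[-9.61396843e-01  2.75165603e-01  3.03279058e-05]
 [ 2.75165604e-01  9.61396843e-01  2.40299408e-05]
 [-2.25449397e-05  3.14475058e-05 -9.99999999e-01]]
```

View pics/c1.png

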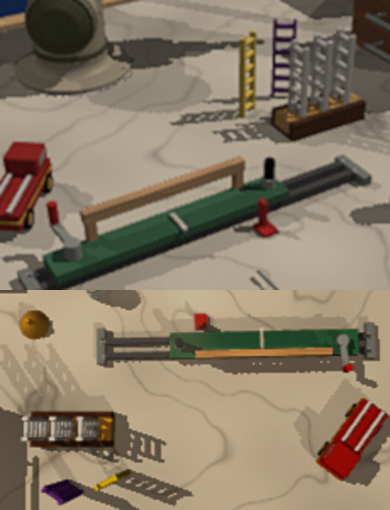

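The crop confirms the choice: the red handle is on the grey lever at the -y end, the black knob is at the +y end, and the nickel ladders stand apart from the yellow and purple ones.

servo_tool(
  deltas="0.5 -25 -32 -1.5 0 0 0;0.5 -25 -32 -1.5 0 0 0;0.5 -25 -32 -1.5 0 0 0;0.5 -25 -32 -1.5 0 0 0;0.5 -25 -32 -1.5 0 0 0;0.5 -25 -32 -1.5 0 0 0;0.5 -25 -32 -1.5 0 0 0;0.5 -25 -32 -1.5 0 0 0",
)

```text
time_s: 2.82
position: [0.2732, 0.2259, 0.2436]
tool_rot: [[-0.962, 0.275, 0.001], [0.275, 0.962, 0.0], [-0.001, 0.001, -1.0]]
ft_force: [2.2, 0.1, 0.7]
grip_width: 0.0431
gripper_force: 0.0
```

servo_tool(
  deltas="0.5 -25 -32 -1.5 0 0 0;0.5 -25 -32 -1.5 0 0 0;0.5 -25 -32 -1.5 0 0 0;0.5 -25 -32 -1.5 0 0 0;0.5 -25 -32 -1.5 0 0 0;0.5 -25 -32 -1.5 0 0 0;0.5 -25 -32 -1.5 0 0 0;0.5 -25 -32 -1.5 0 0 0",
)

```text
time_s: 3.48
position: [0.3952, -0.0758, 0.2556]
tool_rot: [[-0.961, 0.276, 0.001], [0.276, 0.961, -0.0], [-0.001, -0.0, -1.0]]
ft_force: [1.4, 0.3, 1.1]
grip_width: 0.0424
gripper_force: 0.0
```

servo_tool(
  deltas="0.5 -25 -32 -1.5 0 0 0;0.5 -25 -32 -1.5 0 0 0;0.5 -25 -32 -1.5 0 0 0;0.5 -21 -40 -1 0 0 0;0.5 0 0 0 0 0 -0.12;0.5 0 0 0 0 0 -0.12;0.5 0 0 0 0 0 -0.04;0.5 0 0 0 0 0 0",
)

```text
time_s: 4.15
position: [0.4491, -0.2275, 0.2606]
tool_rot: [[-1.0, -0.002, -0.0], [-0.002, 1.0, 0.0], [0.0, 0.0, -1.0]]
ft_force: [-1.1, -0.8, 1.0]
grip_width: 0.0429
gripper_force: 0.0
```

```bash
cat > c.py <<'E'
from h import *
np.set_printoptions(precision=4,suppress=True)
W=env.get_image("wrist");S=env.get_image("scene");T=env.get_image("top");save(W,"w1.png",s=1.2)
for n in["clamp_grip","clamp_pivot","pointer","rest"]:
    l=[]
    for k,p in(("W",W),("S",S),("T",T)):
        for r in env.spot_point(n,p)[:2]: print(n,k,np.round(r["uv"],1),round(r["conf"],2),dep(p,r["uv"]));
plan([0.53,-0.23,0.055],90)
print(env.spot_in("engine",W)[:1])
# red blobs in the wrist view -> 3d by depth
h=cv2.cvtColor(W["img"],cv2.COLOR_RGB2HSV);m=(((h[...,0]<6)|(h[...,0]>174))&(h[...,1]>170)&(h[...,2]>60)).astype(np.uint8)
n,l,s,c=cv2.connectedComponentsWithStats(m)
for i in range(1,n):
    if s[i,4]>60:
        q=np.argwhere(l==i)[:,::-1];P=np.array([dep(W,x) for x in q[::3]])
        print("red",c[i],s[i,4],np.percentile(P,[2,50,98],axis=0).tolist())
E
python3 c.py
```

```text
clamp_grip W [258.  228.9] 0.96 [ 0.5184 -0.2264  0.0831]
clamp_grip S [179.7 216.1] 0.58 [ 0.5325 -0.2293  0.0741]
clamp_grip T [325.3 188.7] 0.68 [ 0.5227 -0.2442 -0.0007]
clamp_grip T [271.4 184.5] 0.15 [ 0.5384 -0.0663 -0.0016]
clamp_pivot W [263.8 257.7] 0.61 [ 0.5738 -0.2182  0.054 ]
clamp_pivot S [190.1 234.8] 0.79 [ 0.5876 -0.2272  0.0563]
clamp_pivot S [300.5 189.4] 0.57 [0.5788 0.0751 0.0704]
clamp_pivot T [322.6 168.8] 0.77 [ 0.5805 -0.2253  0.0555]
pointer W [359.9 268.8] 0.72 [ 0.3747 -0.2284  0.4019]
pointer S [256.1 223.3] 0.93 [ 0.6012 -0.0656  0.0336]
pointer T [275.5 160.3] 0.93 [ 0.6183 -0.0808  0.0042]
pointer T [329.4 188.6] 0.49 [ 0.523  -0.258  -0.0016]
rest W [356.1 225.9] 0.83 [ 0.5514 -0.0772 -0.0017]
rest S [240.8 222.4] 0.57 [ 0.5764 -0.0945  0.0312]
rest T [271.8 182.6] 0.64 [ 0.5446 -0.0676 -0.0007]
rest T [142.7 222.1] 0.21 [0.4188 0.3314 0.0733]
pos [ 0.4491 -0.2273  0.2607] yawY 90.1 zax [-0.  0. -1.] w 0.0425 t 4.9
shift mm [-80.9  -2.8 205.7]
turn [ 0.    -0.     0.001]
[{'bbox': [247.8, 116.9, 106.8, 127.6], 'conf': 0.81}]
red [257.9731 109.9556] 3
[... 167 characters left out ...]
493493068, 0.07423276575640157]]
red [220.1447 124.7042] 311 [[0.3692659145510808, -0.30037848284887775, 0.04098773149291223], [0.3981884503430213, -0.2721327157133081, 0.04248334197112594], [0.4349333176131924, -0.24917579652111427, 0.04392471311021793]]
red [256.4239 232.587 ] 92 [[0.5174342807814338, -0.23285921759421715, 0.021311658536637735], [0.5231680418658686, -0.2287607075888747, 0.08397956293557668], [0.5535583925634923, -0.2201878818247458, 0.08582645987293774]]
red [432.0113 275.4286] 266 [[0.6109421888602141, 0.030521207645041782, 0.0036586204815987934], [0.6217803102901575, 0.03855728971544023, 0.015909753210655353], [0.6392993619982538, 0.0467922612554296, 0.0457463179601143]]
```

View pics/w1.png

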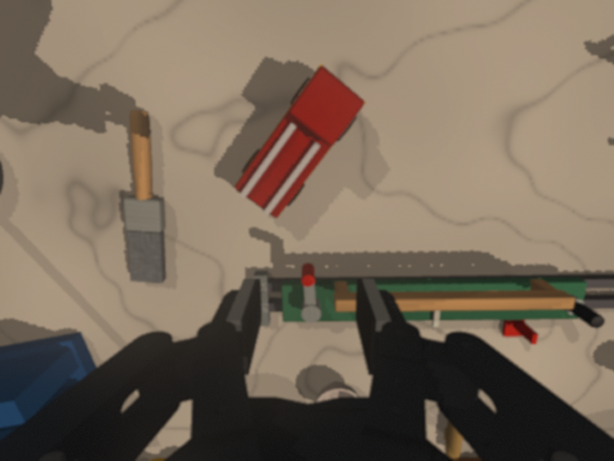

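The wrist view shows the handle top at display (308,268), above the carriage end. That puts it at about (0.524,-0.228), top height 86 mm, which agrees with the text. The engine is clear, at x below 0.455.

servo_tool(
  deltas="0.45 -37 0 0 0 0 0;0.45 -38 -1 0 0 0 0;0.45 0 0 40 0 0 0;0.45 0 0 40 0 0 0;0.45 0 0 40 0 0 0;0.45 0 0 40 0 0 0;0.45 0 0 30 0 0 0;0.45 0 0 14 0 0 0",
  newtons=25,
)

```text
time_s: 5.62
position: [0.5225, -0.2271, 0.0526]
tool_rot: [[-1.0, -0.001, -0.005], [-0.001, 1.0, 0.004], [0.005, 0.004, -1.0]]
ft_force: [0.4, 0.7, 0.1]
grip_width: 0.0383
gripper_force: 0.0
```

servo_tool(
  deltas="0.45 0 0 0 0 0 0;0 0 0 0 0 0 0;0 0 0 0 0 0 0;0 0 0 0 0 0 0;0 0 0 0 0 0 0;0 0 0 0 0 0 0",
)

```text
time_s: 6.12
position: [0.5248, -0.2287, 0.0581]
tool_rot: [[-1.0, -0.001, 0.002], [-0.001, 1.0, -0.002], [-0.002, -0.002, -1.0]]
ft_force: [0.6, 0.0, 5.3]
grip_width: 0.0129
gripper_force: 25.6
```

```bash
cat > d.py <<'E'
from h import *
np.set_printoptions(precision=4,suppress=True)
plan([0.579,-0.226,0.055],90)
W=env.get_image("wrist");S=env.get_image("scene");T=env.get_image("top")
for n in["clamp_pivot","knob","mark_tip","pointer"]:
    for k,p in(("W",W),("S",S),("T",T)):
        for r in env.spot_point(n,p)[:1]: print(n,k,np.round(r["uv"],1),round(r["conf"],2),dep(p,r["uv"]),[atz(p,r["uv"],z) for z in (.035,.05,.063)])
save(S,"s1.png",(150,150,350,270),3)
E
python3 d.py
```

```text
pos [ 0.5248 -0.2287  0.0581] yawY 90.1 zax [ 0.002 -0.002 -1.   ] w 0.0129 t 6.12
shift mm [-54.2   2.6   3.2]
turn [-0.002  0.002  0.001]
clamp_pivot W [263.8 316.2] 0.65 [ 0.5733 -0.225   0.0543] [array([ 0.5897, -0.2244,  0.035 ]), array([ 0.577 , -0.2249,  0.05  ]), array([ 0.5659, -0.2252,  0.063 ])]
clamp_pivot S [190.8 236.8] 0.72 [ 0.5891 -0.2267  0.0513] [array([ 0.5698, -0.221 ,  0.035 ]), array([ 0.5875, -0.2263,  0.05  ]), array([ 0.6029, -0.2308,  0.063 ])]
clamp_pivot T [323.2 167.9] 0.78 [ 0.537  -0.1635  0.3491] [array([ 0.5866, -0.2317,  0.035 ]), array([ 0.5842, -0.2285,  0.05  ]), array([ 0.5822, -0.2257,  0.063 ])]
knob S [303.2 191.3] 0.73 [0.5827 0.0809 0.0649] [array([0.5463, 0.1058, 0.035 ]), array([0.5646, 0.0933, 0.05  ]), array([0.5804, 0.0824, 0.063 ])]
knob T [224.4 172.4] 0.77 [0.5683 0.0833 0.0781] [array([0.5747, 0.0862, 0.035 ]), array([0.5725, 0.0852, 0.05  ]), array([0.5706, 0.0843, 0.063 ])]
mark_tip S [295.7 210.9] 0.59 [0.6118 0.0404 0.0372] [array([0.6093, 0.042 , 0.035 ]), array([0.6262, 0.0309, 0.05  ]), array([0.6408, 0.0213, 0.063 ])]
mark_tip T [235.9 162.9] 0.63 [ 0.6116  0.0505 -0.0016] [array([0.6052, 0.0492, 0.035 ]), array([0.6026, 0.0487, 0.05  ]), array([0.6003, 0.0483, 0.063 ])]
pointer W [472.8 333.1] 0.79 [ 0.6038 -0.0781  0.0349] [array([ 0.6037, -0.0782,  0.035 ]), array([ 0.5896, -0.092 ,  0.05  ]), array([ 0.5775, -0.1039,  0.063 ])]
pointer S [251.9 225.3] 0.73 [ 0.6035 -0.0783  0.0342] [array([ 0.6044, -0.0787,  0.035 ]), array([ 0.6214, -0.0872,  0.05  ]), array([ 0.6361, -0.0945,  0.063 ])]
pointer T [274.  160.7] 0.57 [ 0.6172 -0.0759  0.0027] [array([ 0.6114, -0.0735,  0.035 ]), array([ 0.6087, -0.0724,  0.05  ]), array([ 0.6064, -0.0714,  0.063 ])]
```

servo_tool(
  deltas="0 -1.2 -11.5 0 0 0 0;0 -3.6 -10.9 0 0 0 0;0 -5.8 -10 0 0 0 0;0 -7.7 -8.6 0 0 0 0;0 -9.3 -6.7 0 0 0 0;0 -10.6 -4.7 0 0 0 0;0 -11.3 -2.3 0 0 0 0;0 0 0 0 0 0 0",
)

```text
time_s: 7.53
position: [0.5715, -0.2807, 0.0571]
tool_rot: [[-1.0, -0.002, -0.008], [-0.002, 1.0, 0.005], [0.008, 0.005, -1.0]]
ft_force: [-15.2, 9.3, 13.0]
grip_width: 0.013
gripper_force: 27.2
```

```bash
cat > e.py <<'E'
from h import *
np.set_printoptions(precision=4,suppress=True)
o=env.observe();print(o["position"],o["ft_force"],o["grip_width"])
S=env.get_image("scene")
for n in["clamp_pivot","pointer"]:
    for r in env.spot_point(n,S)[:1]: print(n,r["uv"],r["conf"],dep(S,r["uv"]))
save(S,"s2.png",(130,130,350,270),3)
E
python3 e.py
```

```text
[ 0.5715 -0.2807  0.0571] [-15.2145   9.3465  12.9569] 0.012953867591914357
clamp_pivot [189.9, 234.5] 0.56 [ 0.5855 -0.227   0.0556]
pointer [252.7, 223.7] 0.59 [ 0.6042 -0.0763  0.0387]
```

View pics/s2.png

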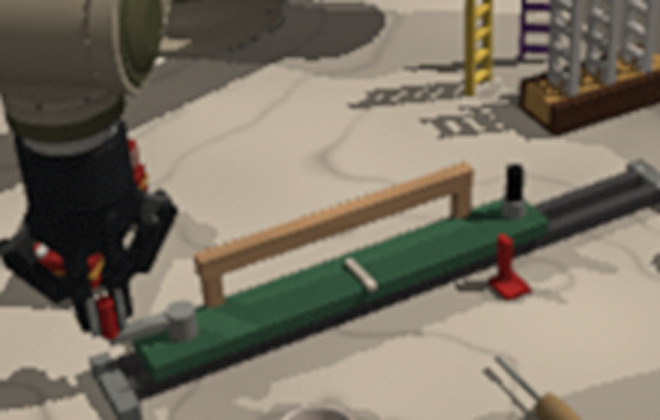

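The lever handle has swung to the -y side (display 108,310). It is against its stop with the pointer unmoved, and the chord gives about 1.38 rad. I'll release it and go to the knob.

servo_tool(
  deltas="0.45 0 0 0 0 0 0;0.45 0 0 0 0 0 0;0.45 0 0 0 0 0 0;0.45 0 0 -40 0 0 0;0.45 0 0 -40 0 0 0;0.45 0 0 -40 0 0 0;0.45 0 0 -15 0 0 0;0.45 0 0 0 0 0 0",
)

```text
time_s: 8.35
position: [0.5751, -0.2838, 0.1967]
tool_rot: [[-1.0, -0.001, 0.007], [-0.001, 1.0, -0.005], [-0.007, -0.005, -1.0]]
ft_force: [0.3, -0.2, 1.1]
grip_width: 0.0383
gripper_force: 0.0
```

```bash
cat > f.py <<'E'
from h import *
np.set_printoptions(precision=4,suppress=True)
print(env.observe()["q"])
plan([0.571,0.085,0.195],0)
W=env.get_image("wrist")
for n in["clamp_grip","clamp_pivot"]:
    for r in env.spot_point(n,W)[:2]: print(n,np.round(r["uv"]),round(r["conf"],2),dep(W,r["uv"]),atz(W,r["uv"],.069))
E
python3 f.py
```

```text
[ -36.8262   32.2325   62.2726    0.0006   84.9754 -126.8967]
pos [ 0.5751 -0.2838  0.1967] yawY 90.1 zax [ 0.007 -0.005 -1.   ] w 0.0383 t 8.35
shift mm [  3.6 368.8  -0.3]
turn [-0.01   0.001 -1.57 ]
clamp_grip [263. 185.] 0.82 [ 0.5722 -0.2793  0.0846] [ 0.5766 -0.279   0.069 ]
clamp_grip [435. 147.] 0.43 [ 0.5505 -0.077  -0.0015] [ 0.5399 -0.12    0.069 ]
clamp_pivot [315. 181.] 0.82 [ 0.5765 -0.2266  0.0549] [ 0.5727 -0.2294  0.069 ]
```

servo_tool(
  deltas="0.45 0.5 41 0 0 0 0;0.45 0.5 41 0 0 0 0;0.45 0.5 41 0 0 0 0;0.45 0.5 41 0 0 0 0;0.45 0.5 41 0 0 0 0;0.45 0.5 41 0 0 0 0;0.45 0.5 41 0 0 0 0;0.45 0.5 41 0 0 0 0",
)

```text
time_s: 9.17
position: [0.5683, 0.0471, 0.1899]
tool_rot: [[-1.0, -0.001, -0.003], [-0.001, 1.0, 0.0], [0.003, 0.0, -1.0]]
ft_force: [0.6, 0.5, -0.8]
grip_width: 0.0386
gripper_force: 0.0
```

servo_tool(
  deltas="0.45 0 41 0 0 0 0.12;0.45 0 0 0 0 0 0.12;0.45 0 0 0 0 0 0.12;0.45 0 0 0 0 0 0.12;0.45 0 0 0 0 0 0.12;0.45 0 0 0 0 0 0.12;0.45 0 0 0 0 0 0.12;0.45 0 0 0 0 0 0.12",
)

```text
time_s: 9.83
position: [0.5687, 0.0842, 0.1897]
tool_rot: [[-0.574, 0.819, -0.004], [0.819, 0.574, 0.0], [0.002, -0.003, -1.0]]
ft_force: [0.5, -0.2, -0.3]
grip_width: 0.0383
gripper_force: 0.0
```

servo_tool(
  deltas="0.45 0 0 0 0 0 0.12;0.45 0 0 0 0 0 0.12;0.45 0 0 0 0 0 0.12;0.45 0 0 0 0 0 0.12;0.45 0 0 0 0 0 0.12;0.45 0 0 0 0 0 0.01;0.45 0 0 0 0 0 0",
)

```text
time_s: 10.42
position: [0.5689, 0.0841, 0.1903]
tool_rot: [[-0.011, 1.0, -0.003], [1.0, 0.011, 0.0], [0.0, -0.003, -1.0]]
ft_force: [0.9, 0.7, -0.1]
grip_width: 0.0384
gripper_force: 0.0
```

```bash
cat > g.py <<'E'
from h import *
np.set_printoptions(precision=4,suppress=True)
W=env.get_image("wrist");S=env.get_image("scene");T=env.get_image("top");save(W,"w2.png",s=1.2)
for n in["knob","mark_tip","pointer"]:
    for k,p in(("W",W),("S",S),("T",T)):
        for r in env.spot_point(n,p)[:1]: print(n,k,np.round(r["uv"],1),round(r["conf"],2),dep(p,r["uv"]),[atz(p,r["uv"],z) for z in (.035,.063)])
plan([0.571,0.085,0.048],0)
E
python3 g.py
```

```text
knob W [265.1 186.5] 0.73 [0.576  0.0854 0.0771] [array([0.5773, 0.0734, 0.035 ]), array([0.5765, 0.0814, 0.063 ])]
knob S [299.4 190.2] 0.76 [0.5762 0.0736 0.067 ] [array([0.5368, 0.1001, 0.035 ]), array([0.5713, 0.0769, 0.063 ])]
knob T [225.9 169.8] 0.62 [0.576  0.0785 0.0805] [array([0.5831, 0.0814, 0.035 ]), array([0.5787, 0.0796, 0.063 ])]
mark_tip W [293.6 213.5] 0.63 [0.6134 0.0312 0.0044] [array([0.6092, 0.043 , 0.035 ]), array([0.6053, 0.0538, 0.063 ])]
mark_tip S [296.6 211.5] 0.64 [0.6159 0.0404 0.038 ] [array([0.6126, 0.0426, 0.035 ]), array([0.6439, 0.0218, 0.063 ])]
pointer W [285.9 303.2] 0.83 [ 0.6053 -0.0732  0.0356] [array([ 0.6054, -0.0737,  0.035 ]), array([ 0.6019, -0.0519,  0.063 ])]
pointer S [253.8 224. ] 0.61 [ 0.6069 -0.0748  0.039 ] [array([ 0.6023, -0.0725,  0.035 ]), array([ 0.6341, -0.0885,  0.063 ])]
pointer T [275.1 163.4] 0.86 [ 0.6029 -0.0771  0.033 ] [array([ 0.6026, -0.0769,  0.035 ]), array([ 0.5977, -0.0747,  0.063 ])]
pos [0.5694 0.0841 0.1918] yawY 0.5 zax [ 0. -0. -1.] w 0.0382 t 11.02
shift mm [  0.8   1.6 143.8]
turn [0.    0.    0.008]
```

View pics/w2.png

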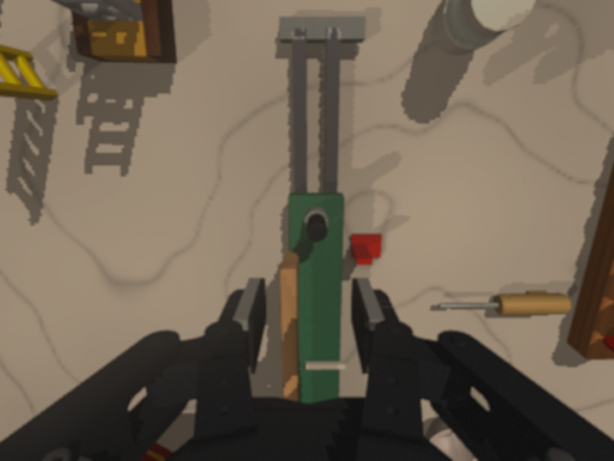

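The wrist view shows the knob at display (316,222), the pointer at (325,366) and the mark at (366,245). The way to slide is clear. The knob is at about (0.576,0.081), and the slide needed is about 116 mm.

servo_tool(
  deltas="0.45 -3 6.5 30 0 0 0;0.45 0 0 40 0 0 0;0.45 0 0 40 0 0 0;0.45 0 0 24 0 0 0;0.45 0 0 8 0 0 0;0.45 0 0 0 0 0 0;0.45 0 0 0 0 0 0",
  newtons=60,
)

```text
time_s: 11.6
position: [0.5767, 0.0812, 0.0509]
tool_rot: [[-0.008, 1.0, 0.002], [1.0, 0.008, -0.0], [-0.0, 0.002, -1.0]]
ft_force: [0.4, 1.1, 0.8]
grip_width: 0.0384
gripper_force: 0.0
```

servo_tool(
  deltas="0 0 0 0 0 0 0;0 0 0 0 0 0 0;0 0 0 0 0 0 0;0 0 0 0 0 0 0;0 0 0 0 0 0 0",
)

```text
time_s: 12.02
position: [0.5753, 0.0812, 0.0518]
tool_rot: [[-0.008, 1.0, -0.0], [1.0, 0.008, -0.0], [-0.0, -0.0, -1.0]]
ft_force: [-6.7, -1.1, 9.5]
grip_width: 0.0136
gripper_force: 58.8
```

servo_tool(
  deltas="0 13 0 0 0 0 0;0 14 0 0 0 0 0;0 14 0 0 0 0 0;0 14 0 0 0 0 0;0 14 0 0 0 0 0;0 14 0 0 0 0 0;0 14 0 0 0 0 0;0 13 0 0 0 0 0",
)

```text
time_s: 12.68
position: [0.5737, 0.1898, 0.0518]
tool_rot: [[-0.008, 1.0, -0.002], [1.0, 0.008, -0.004], [-0.004, -0.002, -1.0]]
ft_force: [-9.5, -13.3, 12.2]
grip_width: 0.014
gripper_force: 59.1
```

```bash
cat > i.py <<'E'
from h import *
np.set_printoptions(precision=4,suppress=True)
o=env.observe();print(o["position"],o["ft_force"],o["grip_width"],o["gripper_force"])
W=env.get_image("wrist");S=env.get_image("scene");T=env.get_image("top")
for n in["knob","mark_tip","pointer"]:
    for k,p in(("W",W),("S",S),("T",T)):
        for r in env.spot_point(n,p)[:2]: print(n,k,np.round(r["uv"],1),round(r["conf"],2),dep(p,r["uv"]),atz(p,r["uv"],.035))
save(S,"s3.png",(200,130,400,270),3)
E
python3 i.py
```

```text
[0.5737 0.1898 0.0518] [ -9.4898 -13.3317  12.2013] 0.013998766548536391 59.145623445510864
knob W [254.2 259. ] 0.65 [0.5724 0.1949 0.0746] [0.5721 0.1718 0.035 ]
knob S [334.1 178.7] 0.75 [0.5707 0.1864 0.0613] [0.5383 0.2126 0.035 ]
knob S [156.3 210.5] 0.28 [ 0.4419 -0.261   0.0446] [ 0.4286 -0.2582  0.035 ]
knob T [192.1 170.4] 0.7 [0.5288 0.1336 0.3808] [0.5821 0.1895 0.035 ]
mark_tip S [235.6 288.2] 0.67 [ 0.758  -0.1985  0.0247] [ 0.7672 -0.2024  0.035 ]
mark_tip S [294.4 214.5] 0.44 [0.5996 0.0448 0.0164] [0.6202 0.0313 0.035 ]
mark_tip T [242.9 164. ] 0.7 [0.6074 0.0273 0.0005] [0.6015 0.0268 0.035 ]
mark_tip T [323.1 225.1] 0.69 [ 0.4037 -0.2226  0.048 ] [ 0.4036 -0.2253  0.035 ]
pointer S [293.9 209.5] 0.97 [0.6061 0.0387 0.0385] [0.6021 0.0413 0.035 ]
pointer S [160.7 210.5] 0.17 [ 0.4436 -0.2507  0.0417] [ 0.4343 -0.2486  0.035 ]
pointer T [240.9 163. ] 0.9 [0.6107 0.0339 0.0009] [0.6048 0.0332 0.035 ]
```

View pics/s3.png

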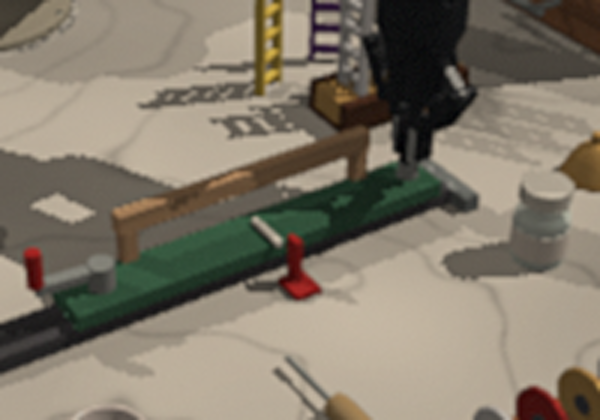

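The scene crop shows the pointer tip at display (278,243) nearly level with the red post at (294,240). I'll measure finer by colour.

```bash
cat > j.py <<'E'
from h import *
np.set_printoptions(precision=4,suppress=True)
for k in("scene","top"):
    p=env.get_image(k)
    h=cv2.cvtColor(p["img"],cv2.COLOR_RGB2HSV)
    c0=proj(p,[.61,.037,.03]);print(k,c0)
    v,u=np.mgrid[:384,:512]
    near=(abs(u-c0[0])<16)&(abs(v-c0[1])<16)
    red=near&((h[...,0]<8)|(h[...,0]>172))&(h[...,1]>150)
    wh=near&(h[...,1]<70)&(h[...,2]>120)
    for n,m in(("red",red),("white",wh)):
        q=np.argwhere(m)[:,::-1]
        P=np.array([dep(p,x) for x in q]) if len(q) else np.zeros((0,3))
        ok=(P[:,2]>.02)&(P[:,2]<.06);
        print(n,len(q),ok.sum())
        if ok.sum(): print(np.percentile(P[ok],[5,50,95],axis=0)); print(np.c_[q,P*1e3][ok][::max(1,ok.sum()//14)].round(0).tolist())
E
python3 j.py
```

```text
scene [294.1011 213.275 ]
red 134 47
[[0.6127 0.0397 0.0222]
 [0.6203 0.0413 0.0362]
 [0.6262 0.0444 0.0485]]
[[296.0, 208.0, 613.0, 41.0, 47.0], [296.0, 209.0, 613.0, 40.0, 44.0], [299.0, 209.0, 622.0, 43.0, 49.0], [298.0, 210.0, 621.0, 41.0, 45.0], [296.0, 211.0, 614.0, 40.0, 39.0], [299.0, 211.0, 624.0, 42.0, 44.0], [297.0, 212.0, 616.0, 41.0, 36.0], [300.0, 212.0, 625.0, 44.0, 41.0], [298.0, 213.0, 622.0, 41.0, 37.0], [296.0, 214.0, 611.0, 42.0, 26.0], [299.0, 214.0, 625.0, 42.0, 36.0], [297.0, 215.0, 618.0, 41.0, 28.0], [300.0, 215.0, 625.0, 45.0, 31.0], [298.0, 216.0, 622.0, 41.0, 28.0], [297.0, 217.0, 617.0, 41.0, 22.0], [298.0, 218.0, 624.0, 39.0, 24.0]]
white 220 34
[[0.5688 0.0328 0.034 ]
 [0.5863 0.0352 0.0373]
 [0.6049 0.0389 0.0401]]
[[284.0, 202.0, 569.0, 33.0, 41.0], [284.0, 203.0, 568.0, 33.0, 37.0], [286.0, 203.0, 570.0, 38.0, 37.0], [286.0, 204.0, 575.0, 35.0, 38.0], [288.0, 204.0, 579.0, 38.0, 39.0], [287.0, 205.0, 580.0, 35.0, 37.0], [289.0, 205.0, 583.0, 39.0, 38.0], [288.0, 206.0, 585.0, 34.0, 38.0], [290.0, 206.0, 587.0, 39.0, 37.0], [289.0, 207.0, 593.0, 32.0,
[... 1007 characters left out ...]
 [239.0, 165.0, 598.0, 39.0, 38.0], [240.0, 165.0, 598.0, 36.0, 38.0], [239.0, 166.0, 594.0, 39.0, 40.0], [240.0, 166.0, 594.0, 36.0, 41.0], [239.0, 167.0, 592.0, 39.0, 36.0], [240.0, 167.0, 592.0, 36.0, 32.0], [239.0, 168.0, 588.0, 39.0, 38.0], [240.0, 168.0, 589.0, 36.0, 33.0], [239.0, 169.0, 585.0, 39.0, 37.0], [240.0, 169.0, 585.0, 36.0, 39.0], [239.0, 170.0, 581.0, 39.0, 40.0], [240.0, 170.0, 582.0, 36.0, 36.0], [239.0, 171.0, 578.0, 39.0, 39.0], [240.0, 171.0, 578.0, 36.0, 38.0], [239.0, 172.0, 576.0, 39.0, 35.0], [240.0, 172.0, 575.0, 36.0, 38.0], [239.0, 173.0, 572.0, 39.0, 39.0], [240.0, 173.0, 572.0, 36.0, 38.0], [239.0, 174.0, 569.0, 39.0, 36.0], [240.0, 174.0, 569.0, 36.0, 39.0]]
```

servo_tool(
  deltas="0 3 0 0 0 0 0;0 3 0 0 0 0 0;0 0 0 0 0 0 0;0 0 0 0 0 0 0;0 0 0 0 0 0 0",
)

```text
time_s: 13.8
position: [0.5737, 0.196, 0.0518]
tool_rot: [[-0.008, 1.0, -0.002], [1.0, 0.008, -0.003], [-0.002, -0.002, -1.0]]
ft_force: [-10.2, -7.4, 12.1]
grip_width: 0.0144
gripper_force: 59.3
```

```bash
sed -i 's/; print(np.c_.*$//' j.py; python3 j.py; python3 -c "
from h import *
print(env.observe()['position'],env.observe()['ft_force'])"
```

```text
scene [294.1011 213.275 ]
red 135 46
[[0.6125 0.0395 0.0232]
 [0.6201 0.0409 0.0374]
 [0.6267 0.0451 0.0472]]
white 214 28
[[0.568  0.0371 0.0353]
 [0.5889 0.0386 0.038 ]
 [0.6043 0.0415 0.0396]]
top [239.7407 161.6794]
red 61 12
[[0.6115 0.042  0.0349]
 [0.6175 0.0438 0.0458]
 [0.6254 0.0455 0.049 ]]
white 449 24
[[0.5693 0.0392 0.0358]
 [0.5864 0.0408 0.0379]
 [0.6039 0.0426 0.0405]]
[0.57367157 0.19598519 0.05182872] [-9.94923045 -8.85193601 11.06369736]
```

servo_tool(
  deltas="0 2.5 0 0 0 0 0;0 0 0 0 0 0 0;0 0 0 0 0 0 0;0.45 0 0 0 0 0 0;0.45 0 0 0 0 0 0;0.45 0 0 0 0 0 0",
)

```text
time_s: 14.4
position: [0.5755, 0.1998, 0.0507]
tool_rot: [[-0.008, 1.0, 0.002], [1.0, 0.008, 0.0], [0.0, 0.002, -1.0]]
ft_force: [0.2, -1.0, 0.8]
grip_width: 0.0383
gripper_force: 0.0
```

servo_tool(
  deltas="0.45 0 0 -35 0 0 0;0.45 0 0 -40 0 0 0;0.45 0 0 -40 0 0 0;0.45 0 0 -30 0 0 0;0.45 0 0 0 0 0 0",
)

```text
time_s: 14.82
position: [0.5773, 0.2003, 0.2022]
tool_rot: [[-0.008, 1.0, 0.013], [1.0, 0.008, 0.002], [0.002, 0.013, -1.0]]
ft_force: [0.2, -0.0, 0.6]
grip_width: 0.0384
gripper_force: 0.0
```

```bash
python3 j.py; python3 -c "
from h import *
np.set_printoptions(precision=4,suppress=True)
plan([0.56,-0.16,0.2],90)
for k in('scene','top'):
    p=env.get_image(k)
    for n in('clamp_pivot','clamp_grip'):
        for r in env.spot_point(n,p)[:1]: print(n,k,r['conf'],dep(p,r['uv']),atz(p,r['uv'],.052))"
```

```text
scene [294.1011 213.275 ]
red 133 44
[[0.6117 0.0397 0.021 ]
 [0.6208 0.0413 0.0367]
 [0.6269 0.0443 0.0469]]
white 246 31
[[0.5528 0.0392 0.034 ]
 [0.5884 0.0415 0.0369]
 [0.6038 0.046  0.0403]]
top [239.7407 161.6794]
red 62 12
[[0.6119 0.0421 0.0324]
 [0.6174 0.0439 0.0459]
 [0.6255 0.0455 0.0491]]
white 450 28
[[0.5695 0.0395 0.0316]
 [0.5848 0.0426 0.0371]
 [0.6029 0.0459 0.0411]]
pos [0.5752 0.1999 0.1959] yawY 0.5 zax [ 0.003  0.    -1.   ] w 0.0386 t 14.92
shift mm [-359.8  -18.2   -4.3]
turn [ 0.003  0.002 -1.563]
clamp_pivot scene 0.64 [ 0.5886 -0.1116  0.0549] [ 0.5851 -0.11    0.052 ]
clamp_grip scene 0.48 [ 0.5765 -0.1694  0.0703] [ 0.5538 -0.1612  0.052 ]
clamp_pivot top 0.61 [ 0.588  -0.1049  0.055 ] [ 0.5885 -0.1052  0.052 ]
clamp_grip top 0.64 [ 0.5765 -0.1839  0.0002] [ 0.569  -0.1752  0.052 ]
```

servo_tool(
  deltas="0.45 -41 0 0 0 0 0;0.45 -41 0 0 0 0 0;0.45 -41 0 0 0 0 0;0.45 -41 0 0 0 0 0;0.45 -41 0 0 0 0 0;0.45 -41 0 0 0 0 0;0.45 -41 0 0 0 0 0;0.45 -41 0 0 0 0 0",
)

```text
time_s: 15.88
position: [0.5771, -0.1303, 0.1943]
tool_rot: [[-0.008, 1.0, -0.001], [1.0, 0.008, 0.0], [0.0, -0.001, -1.0]]
ft_force: [0.5, -0.2, -0.3]
grip_width: 0.0383
gripper_force: 0.0
```

servo_tool(
  deltas="0.45 -39 1 0 0 0 0;0.45 0 0 0 0 0 0;0.45 0 0 0 0 0 0",
)

```text
time_s: 16.13
position: [0.5785, -0.1691, 0.1938]
tool_rot: [[-0.005, 1.0, -0.001], [1.0, 0.005, 0.001], [0.001, -0.001, -1.0]]
ft_force: [-0.2, 0.4, 0.1]
grip_width: 0.0385
gripper_force: 0.0
```

```bash
cat > k.py <<'E'
from h import *
np.set_printoptions(precision=4,suppress=True)
plan([0.5735,-0.167,0.056],0)
W=env.get_image("wrist")
for n in("clamp_pivot","clamp_grip","pointer","mark_tip"):
    for r in env.spot_point(n,W)[:2]: print(n,np.round(r["uv"]),round(r["conf"],2),dep(W,r["uv"]),atz(W,r["uv"],.069))
h=cv2.cvtColor(W["img"],cv2.COLOR_RGB2HSV);m=(((h[...,0]<6)|(h[...,0]>174))&(h[...,1]>170)&(h[...,2]>60)).astype(np.uint8)
n,l,s,c=cv2.connectedComponentsWithStats(m)
for i in range(1,n):
    if s[i,4]>40:
        q=np.argwhere(l==i)[:,::-1];P=np.array([dep(W,x) for x in q]);P=P[P[:,2]>.078]
        if len(P):print("red",c[i],s[i,4],np.percentile(P,[5,50,95],axis=0).tolist())
E
python3 k.py
```

```text
pos [ 0.5785 -0.1691  0.1938] yawY 0.3 zax [-0.001  0.001 -1.   ] w 0.0385 t 16.13
shift mm [  2.1  -4.8 137.8]
turn [-0.001 -0.001  0.005]
clamp_pivot [258. 120.] 0.98 [ 0.5788 -0.1099  0.0548] [ 0.5788 -0.1092  0.069 ]
clamp_grip [255. 181.] 0.8 [ 0.5766 -0.1618  0.0835] [ 0.5765 -0.1656  0.069 ]
red [252.7143 180.5238] 210 [[0.5693516128849703, -0.1681746144469942, 0.08216986195481235], [0.5747214477562237, -0.16261332435355058, 0.08438309620021955], [0.5792659814037083, -0.15742306253854052, 0.08557320805744292]]
red [ 66.373  222.8403] 3971 [[0.5782416806907441, -0.09562481613854235, 0.33513681303038584], [0.5782416806907441, -0.09562481613854235, 0.33513681303038584], [0.5782416806907441, -0.09562481613854235, 0.33513681303038584]]
red [111.9614 253.1524] 1037 [[0.5782416806907441, -0.09562481613854235, 0.33513681303038584], [0.5782416806907441, -0.09562481613854235, 0.33513681303038584], [0.5782416806907441, -0.09562481613854235, 0.33513681303038584]]
```

servo_tool(
  deltas="0.45 4 -4 30 0 0 0;0.45 0 0 40 0 0 0;0.45 0 0 40 0 0 0;0.45 0 0 20 0 0 0;0.45 0 0 8 0 0 0;0.45 0 0 0 0 0 0;0.45 0 0 0 0 0 0",
  newtons=25,
)

```text
time_s: 16.97
position: [0.5756, -0.1631, 0.058]
tool_rot: [[-0.009, 1.0, 0.002], [1.0, 0.009, -0.001], [-0.001, 0.002, -1.0]]
ft_force: [0.3, -0.8, -0.5]
grip_width: 0.0384
gripper_force: 0.0
```

servo_tool(
  deltas="0 0 0 0 0 0 0;0 0 0 0 0 0 0;0 0 0 0 0 0 0;0 0 0 0 0 0 0;0 0 0 0 0 0 0",
)

```text
time_s: 17.38
position: [0.5749, -0.1636, 0.0585]
tool_rot: [[-0.008, 1.0, 0.001], [1.0, 0.008, -0.001], [-0.001, 0.001, -1.0]]
ft_force: [-4.1, -0.2, 4.2]
grip_width: 0.0129
gripper_force: 16.7
```

servo_tool(
  deltas="0 2.1 -11.4 0 0 0 0;0 4.5 -10.6 0 0 0 0;0 6.5 -9.5 0 0 0 0;0 8.4 -7.9 0 0 0 0;0 9.9 -6 0 0 0 0;0 10.9 -3.8 0 0 0 0;0 11.4 -1.4 0 0 0 0;0 2.5 0 0 0 0 0",
)

```text
time_s: 18.05
position: [0.5231, -0.1073, 0.0584]
tool_rot: [[-0.009, 1.0, 0.0], [1.0, 0.009, -0.002], [-0.002, -0.0, -1.0]]
ft_force: [-7.9, -3.4, 7.1]
grip_width: 0.0128
gripper_force: 25.9
```

servo_tool(
  deltas="0 0 0 0 0 0 0;0 0 0 0 0 0 0;0 0 0 0 0 0 0;0.45 0 0 0 0 0 0;0.45 0 0 0 0 0 0;0.45 0 0 -40 0 0 0;0.45 0 0 -40 0 0 0;0.45 0 0 -40 0 0 0",
)

```text
time_s: 18.72
position: [0.5236, -0.1074, 0.1786]
tool_rot: [[-0.008, 1.0, -0.0], [1.0, 0.008, 0.0], [0.0, -0.0, -1.0]]
ft_force: [0.9, 0.3, 0.4]
grip_width: 0.0384
gripper_force: 0.0
```

servo_tool(
  deltas="0.45 0 0 -40 0 0 0;0.45 0 0 -15 0 0 0;0.45 0 0 0 0 0 0",
)

```text
time_s: 18.97
position: [0.5252, -0.1081, 0.2365]
tool_rot: [[-0.008, 1.0, 0.009], [1.0, 0.008, -0.004], [-0.004, 0.009, -1.0]]
ft_force: [-0.1, -0.4, -0.3]
grip_width: 0.0388
gripper_force: 0.0
```

```bash
sed -i '/^plan/d' k.py; cat >> k.py <<'E'
save(W,"w3.png",s=1.0)
b=env.get_image("top")
hs=cv2.cvtColor(W["img"],cv2.COLOR_RGB2HSV)
plan([0.41,0.285,0.25],0);print(env.observe()["q"])
# bar: points with z 60..84 near x .54-.58
v,u=np.mgrid[:384:2,:512:2]
P=np.array([dep(W,(x,y)) for x,y in zip(u.ravel(),v.ravel())]);
B=P[(P[:,2]>.074)&(P[:,2]<.084)&(abs(P[:,0]-.56)<.03)&(P[:,1]>-.08)]
if len(B): print("bar",np.percentile(B,[3,50,97],axis=0),[ (round(a,3),np.percentile(B[abs(B[:,1]-a)<.01][:,0],[5,95]).round(4)) for a in (-.06,-.03,0,.03) if (abs(B[:,1]-a)<.01).any()])
# clip ladders in top
Q=np.array([dep(b,(x,y)) for x in range(130,190) for y in range(205,270)]);
for z0,z1 in((.14,.175),):
    L=Q[(Q[:,2]>z0)&(Q[:,2]<z1)];print("tops",len(L));
    for a in np.arange(.17,.36,.01):
        s=L[abs(L[:,1]-a)<.005]
        if len(s): print(round(a,3),len(s),s[:,0].min().round(3),s[:,0].max().round(3))
E
python3 k.py; python3 j.py
```

```text
clamp_pivot [300. 171.] 0.55 [ 0.5765 -0.1082  0.0553] [ 0.5742 -0.105   0.069 ]
clamp_grip [257. 182.] 0.6 [ 0.5263 -0.1133  0.0849] [ 0.5264 -0.1176  0.069 ]
pointer [330.  28.] 0.8 [0.6029 0.0419 0.0371] [0.5955 0.0348 0.069 ]
mark_tip [335.  29.] 0.81 [0.6107 0.0437 0.024 ] [0.5996 0.0338 0.069 ]
red [347.4225  34.766 ] 329 [[0.5232828511035648, -0.033900383256699085, 0.377495812010771], [0.5232828511035648, -0.033900383256699085, 0.377495812010771], [0.5232828511035648, -0.033900383256699085, 0.377495812010771]]
red [253.803  179.5303] 132 [[0.518195809804643, -0.11789800118382494, 0.08082754421313819], [0.523409965058217, -0.11242642698883909, 0.08419053172422267], [0.5276535135777309, -0.10711474633908516, 0.08530376554101915]]
red [132.4129 254.3319] 2594 [[0.4744659175667601, -0.09987152187638723, 0.2789105875451967], [0.5232828511035648, -0.033900383256699085, 0.377495812010771], [0.5232828511035648, -0.033900383256699085, 0.377495812010771]]
pos [ 0.5234 -0.1074  0.2303] yawY 0.5 zax [-0.002  0.001 -1.   ] w 0.038 t 19.27
shift mm [ 393.3 -110.3  -18.9]
turn [-0.002 -0.001
[... 253 characters left out ...]
03, array([0.5467, 0.5579]))]
tops 284
0.18 9 0.334 0.342
0.19 12 0.328 0.339
0.2 14 0.322 0.336
0.21 13 0.317 0.328
0.22 1 0.323 0.323
0.23 1 0.404 0.404
0.24 58 0.401 0.438
0.27 12 0.296 0.307
0.28 51 0.301 0.438
0.29 39 0.307 0.438
0.3 11 0.315 0.324
0.32 6 0.402 0.438
0.33 56 0.402 0.438
0.34 1 0.405 0.405
scene [294.1011 213.275 ]
red 134 46
[[0.6118 0.0401 0.0215]
 [0.6201 0.0416 0.0364]
 [0.6262 0.0441 0.0465]]
white 249 33
[[0.552  0.0374 0.0331]
 [0.5871 0.0412 0.0372]
 [0.6039 0.0536 0.0397]]
top [239.7407 161.6794]
red 62 12
[[0.6114 0.0421 0.0352]
 [0.6171 0.0438 0.046 ]
 [0.6255 0.0454 0.0498]]
white 475 28
[[0.5693 0.0395 0.0321]
 [0.5835 0.0426 0.0364]
 [0.603  0.0459 0.0423]]
```

View pics/w3.png

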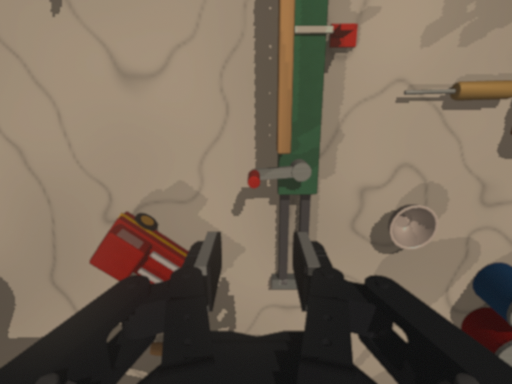

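The wrist view shows the lever pointing at the robot again, handle at (254,179), and the pointer meeting the red mark at (330,28), so the lock steps look done. Next I go to the ladders.

servo_tool(
  deltas="0.75 30 -9 -12 0 0 0;0.75 39 -10 -10 0 0 0;0.75 39 -10 0 0 0 0;0.75 39 -10 0 0 0 0;0.75 39 -10 0 0 0 0;0.75 39 -10 0 0 0 0;0.75 39 -10 0 0 0 0;0.75 39 -10 0 0 0 0",
)

```text
time_s: 20.03
position: [0.4414, 0.1966, 0.2535]
tool_rot: [[-0.008, 1.0, -0.0], [1.0, 0.008, -0.0], [-0.0, -0.0, -1.0]]
ft_force: [1.5, -0.4, -0.9]
grip_width: 0.0645
gripper_force: 0.0
```

servo_tool(
  deltas="0.75 39 -10 0 0 0 0;0.75 0 -10 0 0 0 0;0.75 0 -4 0 0 0 0;0.75 0 0 0 0 0 0;0.75 0 0 0 0 0 0",
)

```text
time_s: 20.45
position: [0.4185, 0.2328, 0.2537]
tool_rot: [[-0.007, 1.0, 0.0], [1.0, 0.007, -0.0], [-0.0, 0.0, -1.0]]
ft_force: [0.1, -0.5, 0.8]
grip_width: 0.0644
gripper_force: 0.0
```

```bash
cat > l.py <<'E'
from h import *
np.set_printoptions(precision=4,suppress=True)
plan([0.42,0.24,0.121],0)
W=env.get_image("wrist");save(W,"w4.png",s=1.0)
v,u=np.mgrid[:384,:512]
P=np.array([dep(W,(x,y)) for x,y in zip(u.ravel(),v.ravel())])
L=P[(P[:,2]>.148)&(P[:,2]<.166)&(P[:,0]>.36)&(P[:,0]<.5)&(P[:,1]>.15)&(P[:,1]<.4)]
for a in(.24,.285,.33):
    s=L[abs(L[:,1]-a)<.02]
    if len(s): print(a,len(s),np.percentile(s,[2,50,98],axis=0))
print([(np.round(r["uv"]),round(r["conf"],2)) for r in env.spot_point("ladder_a",W)])
E
python3 l.py
```

```text
pos [0.4185 0.2328 0.2537] yawY 0.4 zax [ 0. -0. -1.] w 0.0644 t 20.45
shift mm [  7.3   1.6 132.7]
turn [0.    0.    0.007]
0.24 436 [[0.3995 0.2342 0.1481]
 [0.4189 0.239  0.15  ]
 [0.4382 0.2437 0.1576]]
0.285 497 [[0.3995 0.2789 0.1482]
 [0.4189 0.2838 0.15  ]
 [0.4385 0.2884 0.1579]]
0.33 565 [[0.4002 0.3236 0.1481]
 [0.4194 0.3282 0.1501]
 [0.4392 0.3328 0.1579]]
[(array([177., 204.]), 0.87), (array([258.,  80.]), 0.79), (array([257., 122.]), 0.78), (array([258., 167.]), 0.75), (array([156., 126.]), 0.71)]
```

View pics/w4.png

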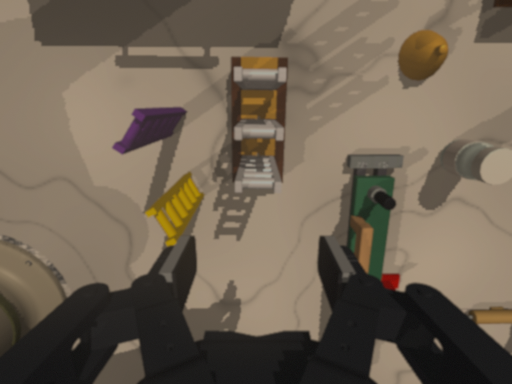

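The wrist view shows three nickel ladder tops at (258,75), (258,130) and (257,180). Yellow (178,205) and purple (150,128) are off to the side. I pick the nearest ladder, at (0.419, 0.239).

servo_tool(
  deltas="0.75 6 0.5 30 0 0 0;0.75 0 0 40 0 0 0;0.75 0 0 35 0 0 0;0.75 0 0 20 0 0 0;0.75 0 0 7 0 0 0;0.75 0 0 0 0 0 0;0.75 0 0 0 0 0 0",
  newtons=70,
)

```text
time_s: 21.13
position: [0.4195, 0.2394, 0.1227]
tool_rot: [[-0.007, 1.0, 0.001], [1.0, 0.007, 0.0], [0.0, 0.001, -1.0]]
ft_force: [0.7, -0.3, -0.1]
grip_width: 0.0641
gripper_force: 0.0
```

servo_tool(
  deltas="0.2 0 0 0 0 0 0;0.2 0 0 0 0 0 0;0.2 0 0 0 0 0 0;0.2 0 0 0 0 0 0;0.2 0 0 0 0 0 0",
)

```text
time_s: 21.55
position: [0.4193, 0.2399, 0.1234]
tool_rot: [[-0.008, 1.0, 0.003], [1.0, 0.008, 0.001], [0.001, 0.003, -1.0]]
ft_force: [-0.8, -1.1, 5.6]
grip_width: 0.039
gripper_force: 69.8
```

servo_tool(
  deltas="0.2 0 0 -5 0 0 0;0.2 0 0 -5 0 0 0;0.2 0 0 -5 0 0 0;0.2 0 0 -8 0 0 0;0.2 0 0 -12 0 0 0;0.2 0 0 -15 0 0 0;0.2 0 0 -10 0 0 0;0.2 0 0 0 0 0 0",
)

```text
time_s: 22.22
position: [0.4194, 0.2403, 0.1851]
tool_rot: [[-0.008, 1.0, 0.005], [1.0, 0.008, 0.002], [0.002, 0.005, -1.0]]
ft_force: [0.1, -0.0, -0.8]
grip_width: 0.0388
gripper_force: 75.9
```

servo_tool(
  deltas="0.2 0 28 0 0 0 0;0.2 0 28 0 0 0 0;0.2 -34 0 0 0 0 0;0.2 -34 0 0 0 0 0;0.2 -34 0 0 0 0 0;0.2 -34 0 0 0 0 0;0.2 -34 0 0 0 0 0;0.2 -34 0 0 0 0 0",
)

```text
time_s: 22.88
position: [0.4758, 0.0348, 0.1822]
tool_rot: [[-0.008, 1.0, 0.001], [1.0, 0.008, 0.0], [0.0, 0.001, -1.0]]
ft_force: [1.7, 0.1, -1.5]
grip_width: 0.0386
gripper_force: 75.9
```

servo_tool(
  deltas="0.2 -34 0 0 0 0 0;0.2 -34 0 0 0 0 0;0.2 0 0 0 0 0 -0.12;0.2 0 0 0 0 0 -0.12;0.2 0 0 0 0 0 -0.12;0.2 0 0 0 0 0 -0.12;0.2 0 0 0 0 0 -0.12;0.2 0 0 0 0 0 -0.12",
)

```text
time_s: 23.55
position: [0.4766, -0.0317, 0.1821]
tool_rot: [[-0.67, 0.743, 0.0], [0.743, 0.67, 0.0], [-0.0, 0.001, -1.0]]
ft_force: [0.5, 0.2, -1.1]
grip_width: 0.0386
gripper_force: 75.9
```

servo_tool(
  deltas="0.2 0 0 0 0 0 -0.12;0.2 0 0 0 0 0 -0.12;0.2 0 0 0 0 0 -0.12;0.2 0 0 0 0 0 -0.12;0.2 0 0 0 0 0 -0.12;0.2 0 0 0 0 0 -0.12;0.2 0 0 0 0 0 -0.12;0.2 0 0 0 0 0 0",
)

```text
time_s: 24.22
position: [0.4766, -0.0317, 0.1821]
tool_rot: [[-1.0, -0.001, 0.0], [-0.001, 1.0, 0.0], [-0.0, 0.0, -1.0]]
ft_force: [0.8, 0.8, -0.7]
grip_width: 0.0383
gripper_force: 75.9
```

servo_tool(
  deltas="0.2 0 0 0 0 0.116 0;0.2 0 0 0 0 0.116 0;0.2 0 0 0 0 0.117 0;0.2 -20 0 8 0 0 0;0.2 -20 0 8 0 0 0;0.2 -20 0 8 0 0 0;0.2 -21 0 7 0 0 0;0.2 0 0 0 0 0 0",
)

```text
time_s: 24.88
position: [0.5434, -0.0319, 0.1222]
tool_rot: [[-0.939, 0.006, -0.344], [0.006, 1.0, 0.002], [0.344, -0.0, -0.939]]
ft_force: [-0.1, -0.2, -1.6]
grip_width: 0.0389
gripper_force: 75.9
```

```bash
cat > m.py <<'E'
from h import *
import sys
np.set_printoptions(precision=4,suppress=True)
plan([0.552,-0.033,0.110])
o=env.observe();print(o["ft_force"],o["gripper_force"])
S=env.get_image("scene");save(S,sys.argv[1],(200,110,400,250),3)
E
python3 m.py s4.png
```

```text
pos [ 0.5434 -0.0319  0.1222] yawY 89.6 zax [-0.344  0.002 -0.939] w 0.0389 t 24.88
shift mm [-12.3  -1.1   8.5]
[-0.1341 -0.181  -1.6481] 75.89378356933594
```

View pics/s4.png

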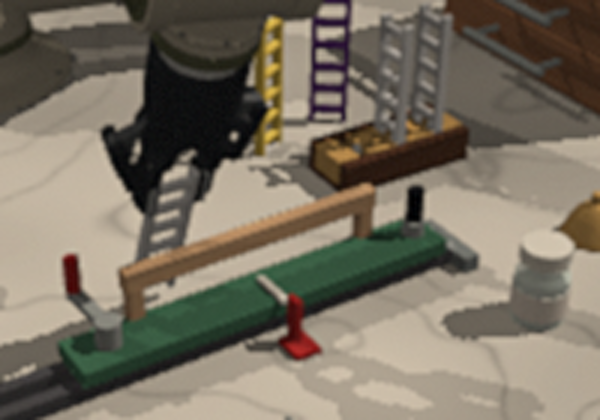

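The scene crop shows the ladder held at (165,230), tilted in front of the bar. Two ladders are left in the clip at (390,75) and (430,70). Now I lower it into contact.

servo_tool(
  deltas="0.2 -4 0 4 0 0 0;0.2 -4 0 3 0 0 0;0.2 -3 0 2 0 0 0;0.2 0 0 0 0 0 0;0.2 0 0 0 0 0 0",
)

```text
time_s: 25.35
position: [0.5493, -0.0321, 0.1129]
tool_rot: [[-0.94, 0.003, -0.342], [0.003, 1.0, 0.001], [0.342, -0.0, -0.94]]
ft_force: [0.3, -0.0, -0.1]
grip_width: 0.0389
gripper_force: 75.9
```

servo_tool(
  deltas="0.2 -2 0 1.5 0 0 0;0.2 -2 0 1.5 0 0 0;0.2 0 0 0 0 0 0;0.2 0 0 0 0 0 0",
)

```text
time_s: 25.68
position: [0.5519, -0.0322, 0.1098]
tool_rot: [[-0.94, 0.003, -0.342], [0.003, 1.0, 0.001], [0.342, -0.0, -0.94]]
ft_force: [-2.3, 0.2, 10.1]
grip_width: 0.0387
gripper_force: 77.1
```

servo_tool(
  deltas="0.2 -1.5 0 1.5 0 0 0;0.2 0 0 0 0 0 0;0.2 0 0 0 0 0 0",
)

```text
time_s: 25.93
position: [0.5524, -0.0322, 0.1095]
tool_rot: [[-0.939, 0.003, -0.343], [0.003, 1.0, 0.0], [0.343, -0.001, -0.939]]
ft_force: [-6.5, -0.1, 21.1]
grip_width: 0.0385
gripper_force: 78.2
```

servo_tool(
  deltas="0.2 0 0 -1 0 0 0;0.56 0 0 0 0 0 0;0.56 0 0 0 0 0 0;0.56 0 0 0 0 0 0;0.56 0 0 -15 0 0 0;0.56 0 0 -30 0 0 0;0.56 0 0 -35 0 0 0;0.56 0 0 -20 0 0 0",
)

```text
time_s: 26.6
position: [0.5889, -0.0323, 0.2044]
tool_rot: [[-0.941, 0.003, -0.338], [0.003, 1.0, 0.0], [0.338, -0.001, -0.941]]
ft_force: [-0.3, 0.6, 0.8]
grip_width: 0.0477
gripper_force: 0.0
```

```bash
python3 m.py s5.png
```

```text
pos [ 0.5889 -0.0323  0.2044] yawY 89.8 zax [-0.338  0.    -0.941] w 0.0477 t 26.6
shift mm [  2.8  -0.7 101.3]
[-0.2594  0.5937  0.7905] 0.0
```

View pics/s5.png

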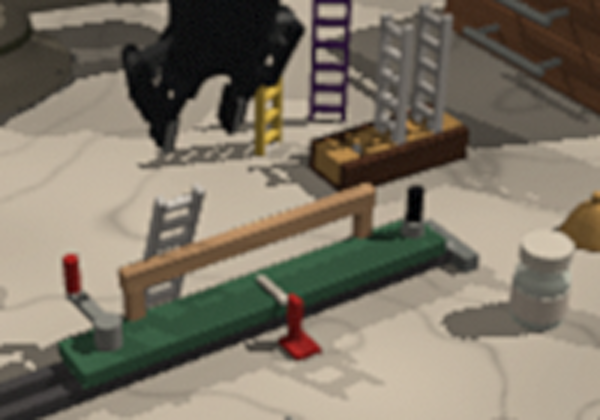

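The scene crop shows the first ladder leaning on the bar at (170,245), free of the gripper. The other two are still in the clip.

servo_tool(
  deltas="0.75 0 0 0 0 -0.116 0;0.75 0 0 0 0 -0.116 0;0.75 0 0 0 0 -0.117 0;0.75 19 34 -5 0 0 0;0.75 19 34 -5 0 0 0;0.75 19 34 -5 0 0 0;0.75 19 34 -5 0 0 0;0.75 19 34 -5 0 0 0",
)

```text
time_s: 27.32
position: [0.4919, 0.1393, 0.2264]
tool_rot: [[-1.0, 0.004, -0.0], [0.004, 1.0, 0.0], [0.0, 0.0, -1.0]]
ft_force: [-0.2, 0.1, -0.4]
grip_width: 0.064
gripper_force: 0.0
```

servo_tool(
  deltas="0.75 19 34 -5 0 0 0;0.75 19 34 0 0 0 0;0.75 19 35 0 0 0 0;0.75 18 43 0 0 0 0.12;0.75 0 0 0 0 0 0.12;0.75 0 0 0 0 0 0.12;0.75 0 0 0 0 0 0.12;0.75 0 0 0 0 0 0.12",
)

```text
out of range
```

servo_tool(
  deltas="0.75 18 41 0 0 0 0.12;0.75 0 0 0 0 0 0.12;0.75 0 0 0 0 0 0.12;0.75 0 0 0 0 0 0.12;0.75 0 0 0 0 0 0.12;0.75 0 0 0 0 0 0.12;0.75 0 0 0 0 0 0.12;0.75 0 0 0 0 0 0.12",
)

```text
time_s: 27.98
position: [0.4779, 0.1732, 0.2261]
tool_rot: [[-0.574, 0.819, -0.0], [0.819, 0.574, -0.0], [0.0, -0.0, -1.0]]
ft_force: [0.3, -0.1, -0.8]
grip_width: 0.0639
gripper_force: 0.0
```

```bash
sed -i 's/0.42,0.24,0.121/0.419,0.284,0.123/;/spot_point/d;s/save(W,"w4.png",s=1.0)//' l.py; python3 l.py
```

```text
pos [0.4779 0.1732 0.2261] yawY 35.0 zax [-0. -0. -1.] w 0.0639 t 27.98
shift mm [124.5  15.5 103.1]
turn [-0.    -0.     0.612]
0.285 885 [[0.4001 0.2774 0.1481]
 [0.4181 0.282  0.1501]
 [0.4388 0.2868 0.158 ]]
```

servo_tool(
  deltas="0.75 0 0 0 0 0 0.12;0.75 0 0 0 0 0 0.12;0.75 0 0 0 0 0 0.12;0.75 0 0 0 0 0 0.12;0.75 0 0 0 0 0 0.12;0.75 0 0 0 0 0 0.012;0.75 33 -19 -8 0 0 0;0.75 33 -19 -8 0 0 0",
)

```text
time_s: 28.7
position: [0.4396, 0.2387, 0.242]
tool_rot: [[-0.007, 1.0, -0.001], [1.0, 0.007, -0.0], [-0.0, -0.001, -1.0]]
ft_force: [0.2, 0.5, 0.4]
grip_width: 0.0642
gripper_force: 0.0
```

servo_tool(
  deltas="0.75 33 -19 -8 0 0 0;0.75 6 0 0 0 0 0;0.75 0 0 0 0 0 0",
)

```text
time_s: 28.95
position: [0.4196, 0.2795, 0.2507]
tool_rot: [[-0.013, 1.0, 0.001], [1.0, 0.013, 0.0], [0.0, 0.001, -1.0]]
ft_force: [-0.6, 0.1, -0.5]
grip_width: 0.0637
gripper_force: 0.0
```

```bash
python3 l.py
```

```text
pos [0.4196 0.2795 0.2507] yawY 0.8 zax [ 0.001  0.    -1.   ] w 0.0637 t 28.95
shift mm [  4.4  -0.7 127.7]
turn [ 0.001 -0.     0.013]
0.285 452 [[0.4001 0.2782 0.1481]
 [0.4201 0.2834 0.15  ]
 [0.439  0.2879 0.1576]]
0.33 502 [[0.3998 0.3242 0.1481]
 [0.4194 0.3287 0.1501]
 [0.439  0.3334 0.1576]]
```

Same grasp on the middle ladder.

servo_tool(
  deltas="0.75 4 0 30 0 0 0.012;0.75 0 0 40 0 0 0;0.75 0 0 33 0 0 0;0.75 0 0 18 0 0 0;0.75 0 0 7 0 0 0;0.75 0 0 0 0 0 0;0.2 0 0 0 0 0 0;0.2 0 0 0 0 0 0",
  newtons=70,
)

```text
time_s: 29.67
position: [0.4213, 0.2818, 0.1238]
tool_rot: [[0.006, 1.0, 0.002], [1.0, -0.006, 0.001], [0.001, 0.002, -1.0]]
ft_force: [0.0, 0.1, 0.4]
grip_width: 0.0408
gripper_force: 0.0
```

servo_tool(
  deltas="0.2 0 0 0 0 0 0;0.2 0 0 0 0 0 0;0.2 0 0 0 0 0 0;0.2 0 0 0 0 0 0",
)

```text
time_s: 30.0
position: [0.4209, 0.2821, 0.124]
tool_rot: [[0.006, 1.0, 0.003], [1.0, -0.006, 0.001], [0.001, 0.003, -1.0]]
ft_force: [-1.0, -0.9, 6.8]
grip_width: 0.0388
gripper_force: 70.2
```

servo_tool(
  deltas="0.2 0 0 -5 0 0 0;0.2 0 0 -5 0 0 0;0.2 0 0 -5 0 0 0;0.2 0 0 -8 0 0 0;0.2 0 0 -12 0 0 0;0.2 0 0 -15 0 0 0;0.2 0 0 -10 0 0 0;0.2 0 0 0 0 0 0",
)

```text
time_s: 30.67
position: [0.4214, 0.2825, 0.1861]
tool_rot: [[0.006, 1.0, 0.006], [1.0, -0.006, 0.002], [0.002, 0.006, -1.0]]
ft_force: [0.3, 0.6, -0.4]
grip_width: 0.0386
gripper_force: 75.6
```

servo_tool(
  deltas="0.2 0 28 0 0 0 0;0.2 0 28 0 0 0 0;0.2 -34 0 0 0 0 0;0.2 -34 0 0 0 0 0;0.2 -34 0 0 0 0 0;0.2 -34 0 0 0 0 0;0.2 -34 0 0 0 0 0;0.2 -34 0 0 0 0 0",
)

```text
time_s: 31.33
position: [0.4748, 0.0761, 0.1831]
tool_rot: [[0.006, 1.0, 0.001], [1.0, -0.006, 0.0], [0.0, 0.001, -1.0]]
ft_force: [1.1, 0.4, -1.7]
grip_width: 0.0387
gripper_force: 75.6
```

servo_tool(
  deltas="0.2 -34 0 0 0 0 0;0.2 0 0 0 0 0 -0.12;0.2 0 0 0 0 0 -0.12;0.2 0 0 0 0 0 -0.12;0.2 0 0 0 0 0 -0.12;0.2 0 0 0 0 0 -0.12;0.2 0 0 0 0 0 -0.12;0.2 0 0 0 0 0 -0.12",
)

```text
time_s: 32.0
position: [0.4749, 0.0436, 0.183]
tool_rot: [[-0.744, 0.668, 0.001], [0.668, 0.744, 0.0], [-0.001, 0.001, -1.0]]
ft_force: [0.5, -0.4, -0.2]
grip_width: 0.0387
gripper_force: 75.5
```

servo_tool(
  deltas="0.2 0 0 0 0 0 -0.12;0.2 0 0 0 0 0 -0.12;0.2 0 0 0 0 0 -0.12;0.2 0 0 0 0 0 -0.12;0.2 0 0 0 0 0 -0.12;0.2 0 0 0 0 0 -0.12;0.2 0 0 0 0 0 0;0.2 0 0 0 0 0 0",
)

```text
time_s: 32.67
position: [0.4749, 0.0436, 0.1829]
tool_rot: [[-1.0, 0.021, 0.001], [0.021, 1.0, 0.0], [-0.001, 0.0, -1.0]]
ft_force: [0.7, -0.3, 0.3]
grip_width: 0.0391
gripper_force: 75.6
```

servo_tool(
  deltas="0.2 0 0 0 0 0.116 0;0.2 0 0 0 0 0.116 0;0.2 0 0 0 0 0.117 0;0.2 0 0 0 0 0 0",
)

```text
time_s: 33.0
position: [0.4763, 0.0432, 0.1812]
tool_rot: [[-0.938, 0.021, -0.347], [0.02, 1.0, 0.006], [0.347, -0.001, -0.938]]
ft_force: [-1.3, -0.1, -2.6]
grip_width: 0.0385
gripper_force: 75.6
```

```bash
cat > n.py <<'E'
from h import *
import sys
plan([0.542,float(sys.argv[1]),0.125],90)
plan([0.552,float(sys.argv[1]),0.110])
o=env.observe();print(o["ft_force"].round(1) if hasattr(o["ft_force"],"round") else o["ft_force"],o["gripper_force"])
E
python3 n.py 0.042
```

```text
pos [0.4763 0.0432 0.1812] yawY 88.8 zax [-0.347  0.006 -0.938] w 0.0385 t 33.0
shift mm [-81.1   0.2  29.9]
turn [ 0.003 -0.354 -0.021]
pos [0.4763 0.0432 0.1812] yawY 88.8 zax [-0.347  0.006 -0.938] w 0.0385 t 33.0
shift mm [-95.7   0.4  40.5]
[-1.3 -0.1 -2.6] 75.60908317565918
```

servo_tool(
  deltas="0.2 -20 0 7 0 0 0;0.2 -20 0 8 0 0 0;0.2 -20 0 8 0 0 0;0.2 -20 0 7 0 0 0;0.2 -6 0 4 0 0 0;0.2 -4 0 3 0 0 0;0.2 0 0 0 0 0 0;0.2 0 0 0 0 0 0",
)

```text
time_s: 33.67
position: [0.5463, 0.0424, 0.1176]
tool_rot: [[-0.94, 0.018, -0.341], [0.017, 1.0, 0.006], [0.341, -0.0, -0.94]]
ft_force: [-0.4, -1.0, -0.8]
grip_width: 0.039
gripper_force: 75.6
```

servo_tool(
  deltas="0.2 -2 0 1.5 0 0 0;0.2 -2 0 1.5 0 0 0;0.2 0 0 0 0 0 0;0.2 0 0 0 0 0 0",
)

```text
time_s: 34.0
position: [0.5494, 0.0423, 0.1129]
tool_rot: [[-0.94, 0.017, -0.342], [0.016, 1.0, 0.006], [0.342, -0.0, -0.94]]
ft_force: [0.4, 0.4, -0.2]
grip_width: 0.0389
gripper_force: 75.6
```

servo_tool(
  deltas="0.2 -2 0 1.5 0 0 0;0.2 -2 0 1.5 0 0 0;0.2 0 0 0 0 0 0;0.2 0 0 0 0 0 0",
)

```text
time_s: 34.33
position: [0.5524, 0.0422, 0.1095]
tool_rot: [[-0.94, 0.017, -0.341], [0.016, 1.0, 0.006], [0.342, -0.0, -0.94]]
ft_force: [-1.2, -0.4, 7.8]
grip_width: 0.0389
gripper_force: 76.6
```

servo_tool(
  deltas="0.2 -1.5 0 1 0 0 0;0.2 0 0 0 0 0 0;0.2 0 0 0 0 0 0",
)

```text
time_s: 34.58
position: [0.5531, 0.0422, 0.109]
tool_rot: [[-0.94, 0.017, -0.342], [0.016, 1.0, 0.006], [0.342, -0.0, -0.94]]
ft_force: [-1.8, 0.4, 15.9]
grip_width: 0.0388
gripper_force: 77.2
```

servo_tool(
  deltas="0.2 -1.5 0 0 0 0 0;0.2 -1 0 -0.5 0 0 0;0.2 0 0 0 0 0 0;0.2 0 0 0 0 0 0",
)

```text
time_s: 34.92
position: [0.554, 0.0422, 0.1087]
tool_rot: [[-0.938, 0.017, -0.346], [0.016, 1.0, 0.005], [0.346, -0.0, -0.938]]
ft_force: [-9.2, -0.6, 17.5]
grip_width: 0.0386
gripper_force: 77.2
```

servo_tool(
  deltas="0.2 0 0 -1 0 0 0;0.56 0 0 0 0 0 0;0.56 0 0 0 0 0 0;0.56 0 0 0 0 0 0;0.56 0 0 -15 0 0 0;0.56 0 0 -30 0 0 0;0.56 0 0 -35 0 0 0;0.56 0 0 -20 0 0 0",
)

```text
time_s: 35.58
position: [0.5917, 0.0415, 0.2046]
tool_rot: [[-0.941, 0.017, -0.338], [0.016, 1.0, 0.005], [0.338, -0.0, -0.941]]
ft_force: [0.4, -0.8, -0.1]
grip_width: 0.0481
gripper_force: 0.0
```

```bash
cat > o.py <<'E'
from h import *
np.set_printoptions(precision=4,suppress=True)
for k in("scene","top"):
    p=env.get_image(k)
    v,u=np.mgrid[:384,:512]
    P=np.array([dep(p,(x,y)) for x,y in zip(u.ravel(),v.ravel())])
    hs=cv2.cvtColor(p["img"],cv2.COLOR_RGB2HSV).reshape(-1,3)
    for nm,y0,y1 in(("1",-.065,.0),("2",.01,.075),("3",.085,.15)):
        for z0,z1 in((.1,.12),(.12,.15)):
            s=P[(P[:,0]>.48)&(P[:,0]<.62)&(P[:,1]>y0)&(P[:,1]<y1)&(P[:,2]>z0)&(P[:,2]<z1)]
            print(k,nm,z0,len(s),np.percentile(s,[3,50,97],axis=0).round(3).tolist() if len(s) else "")
    L=P[(P[:,0]>.38)&(P[:,0]<.47)&(P[:,1]>.2)&(P[:,1]<.36)&(P[:,2]>.14)&(P[:,2]<.165)]
    print("in clip",np.percentile(L,[3,50,97],axis=0).round(3).tolist() if len(L) else 0)
E
python3 o.py;python3 n.py 0.042
```

```text
scene 1 0.1 79 [[0.547, -0.051, 0.102], [0.555, -0.032, 0.111], [0.561, -0.013, 0.119]]
scene 1 0.12 110 [[0.556, -0.051, 0.121], [0.562, -0.032, 0.135], [0.569, -0.012, 0.145]]
scene 2 0.1 77 [[0.548, 0.023, 0.101], [0.554, 0.041, 0.11], [0.559, 0.061, 0.119]]
scene 2 0.12 101 [[0.556, 0.023, 0.122], [0.563, 0.04, 0.134], [0.568, 0.062, 0.143]]
scene 3 0.1 0 
scene 3 0.12 0 
in clip [[0.402, 0.324, 0.141], [0.421, 0.327, 0.15], [0.442, 0.334, 0.159]]
top 1 0.1 41 [[0.544, -0.049, 0.103], [0.549, -0.031, 0.112], [0.555, -0.013, 0.117]]
top 1 0.12 61 [[0.552, -0.051, 0.123], [0.56, -0.033, 0.137], [0.568, -0.013, 0.145]]
top 2 0.1 0 
top 2 0.12 0 
top 3 0.1 0 
top 3 0.12 0 
in clip [[0.402, 0.325, 0.146], [0.419, 0.329, 0.151], [0.438, 0.334, 0.159]]
pos [0.5923 0.0414 0.2045] yawY 89.0 zax [-0.335  0.005 -0.942] w 0.0481 t 35.68
shift mm [20.7 -0.2 91.8]
turn [ 0.002 -0.342 -0.017]
pos [0.5923 0.0414 0.2045] yawY 89.0 zax [-0.335  0.005 -0.942] w 0.0481 t 35.68
shift mm [  6.3  -0.  102.6]
[-0.3 -0.3 -0.2] 0.0
```

servo_tool(
  deltas="0.75 0 0 0 0 -0.116 0;0.75 0 0 0 0 -0.116 0;0.75 0 0 0 0 -0.117 -0.017;0.75 10 0 -25 0 0 0;0.75 20 35 -5 0 0 0;0.75 20 35 -5 0 0 0;0.75 20 35 -5 0 0 0;0.75 20 35 -5 0 0 0",
)

```text
time_s: 36.35
position: [0.4988, 0.1826, 0.246]
tool_rot: [[-1.0, 0.001, -0.001], [0.001, 1.0, 0.001], [0.001, 0.001, -1.0]]
ft_force: [0.2, 0.3, 0.2]
grip_width: 0.0641
gripper_force: 0.0
```

servo_tool(
  deltas="0.75 20 35 0 0 0 0;0.75 20 35 0 0 0 0;0.75 20 35 0 0 0 0;0.75 20 35 0 0 0 0;0.75 20 0 0 0 0 0.12;0.75 0 0 0 0 0 0.12;0.75 0 0 0 0 0 0.12;0.75 0 0 0 0 0 0.12",
)

```text
time_s: 37.02
position: [0.3996, 0.3217, 0.246]
tool_rot: [[-0.885, 0.466, -0.001], [0.466, 0.885, 0.0], [0.001, -0.0, -1.0]]
ft_force: [0.7, 0.3, 0.7]
grip_width: 0.0639
gripper_force: 0.0
```

servo_tool(
  deltas="0.75 0 0 0 0 0 0.12;0.75 0 0 0 0 0 0.12;0.75 0 0 0 0 0 0.12;0.75 0 0 0 0 0 0.12;0.75 0 0 0 0 0 0.12;0.75 0 0 0 0 0 0.12;0.75 0 0 0 0 0 0.12;0.75 0 0 0 0 0 0.12",
)

```text
time_s: 37.68
position: [0.4, 0.3214, 0.2458]
tool_rot: [[-0.124, 0.992, -0.001], [0.992, 0.124, 0.0], [0.001, -0.001, -1.0]]
ft_force: [0.2, -0.2, -0.2]
grip_width: 0.064
gripper_force: 0.0
```

servo_tool(
  deltas="0.75 0 0 0 0 0 0.12;0.75 0 0 0 0 0 0;0.75 0 0 0 0 0 0",
)

```text
time_s: 37.93
position: [0.4001, 0.3214, 0.2462]
tool_rot: [[-0.014, 1.0, -0.001], [1.0, 0.014, 0.001], [0.001, -0.001, -1.0]]
ft_force: [-0.1, 0.5, -0.7]
grip_width: 0.064
gripper_force: 0.0
```

```bash
sed -i 's/0.419,0.284,0.123/0.419,0.3285,0.123/' l.py; python3 l.py
```

```text
pos [0.4001 0.3214 0.2462] yawY 0.8 zax [-0.001  0.001 -1.   ] w 0.064 t 37.93
shift mm [  6.7  19.1 123.2]
turn [-0.001 -0.001  0.014]
0.33 485 [[0.3999 0.3238 0.148 ]
 [0.4204 0.3291 0.1502]
 [0.439  0.3336 0.1575]]
```

servo_tool(
  deltas="0.75 7 19 0 0 0 0.01;0.75 0 0 40 0 0 0;0.75 0 0 40 0 0 0;0.75 0 0 25 0 0 0;0.75 0 0 13 0 0 0;0.75 0 0 5 0 0 0;0.75 0 0 0 0 0 0;0.2 0 0 0 0 0 0",
  newtons=70,
)

```text
time_s: 38.65
position: [0.4197, 0.3291, 0.1247]
tool_rot: [[-0.002, 1.0, 0.001], [1.0, 0.002, 0.002], [0.002, 0.001, -1.0]]
ft_force: [-0.3, -0.5, 0.0]
grip_width: 0.0531
gripper_force: 0.0
```

servo_tool(
  deltas="0.2 0 0 0 0 0 0;0.2 0 0 0 0 0 0;0.2 0 0 0 0 0 0;0.2 0 0 0 0 0 0;0.2 0 0 0 0 0 0",
)

```text
time_s: 39.07
position: [0.4199, 0.3292, 0.1254]
tool_rot: [[-0.001, 1.0, 0.003], [1.0, 0.001, 0.002], [0.002, 0.003, -1.0]]
ft_force: [-0.1, 0.1, 6.8]
grip_width: 0.0389
gripper_force: 70.3
```

servo_tool(
  deltas="0.2 0 0 -5 0 0 0;0.2 0 0 -5 0 0 0;0.2 0 0 -5 0 0 0;0.2 0 0 -8 0 0 0;0.2 0 0 -12 0 0 0;0.2 0 0 -15 0 0 0;0.2 0 0 -10 0 0 0;0.2 0 0 0 0 0 0",
)

```text
time_s: 39.73
position: [0.4202, 0.3296, 0.1877]
tool_rot: [[-0.001, 1.0, 0.005], [1.0, 0.001, 0.004], [0.004, 0.005, -1.0]]
ft_force: [-0.4, 0.0, 0.3]
grip_width: 0.039
gripper_force: 76.1
```

servo_tool(
  deltas="0.2 0 28 0 0 0 0;0.2 0 28 0 0 0 0;0.2 -35 0 0 0 0 0;0.2 -35 0 0 0 0 0;0.2 -35 0 0 0 0 0;0.2 -35 0 0 0 0 0;0.2 -36 0 0 0 0 0;0.2 -36 0 0 0 0 0",
)

```text
time_s: 40.4
position: [0.4751, 0.1155, 0.1843]
tool_rot: [[-0.001, 1.0, 0.001], [1.0, 0.001, 0.001], [0.001, 0.001, -1.0]]
ft_force: [0.3, -0.3, -0.8]
grip_width: 0.0389
gripper_force: 76.1
```

servo_tool(
  deltas="0.2 0 0 0 0 0 -0.12;0.2 0 0 0 0 0 -0.12;0.2 0 0 0 0 0 -0.12;0.2 0 0 0 0 0 -0.12;0.2 0 0 0 0 0 -0.12;0.2 0 0 0 0 0 -0.12;0.2 0 0 0 0 0 -0.12;0.2 0 0 0 0 0 -0.12",
)

```text
time_s: 41.07
position: [0.4753, 0.117, 0.1843]
tool_rot: [[-0.823, 0.568, 0.001], [0.568, 0.823, 0.001], [0.0, 0.002, -1.0]]
ft_force: [0.4, -0.6, -1.1]
grip_width: 0.0386
gripper_force: 76.1
```

servo_tool(
  deltas="0.2 0 0 0 0 0 -0.12;0.2 0 0 0 0 0 -0.12;0.2 0 0 0 0 0 -0.12;0.2 0 0 0 0 0 -0.12;0.2 0 0 0 0 0 -0.12;0.2 0 0 0 0 0 0;0.2 0 0 0 0 0 0",
)

```text
time_s: 41.65
position: [0.4754, 0.117, 0.1841]
tool_rot: [[-1.0, 0.014, 0.001], [0.014, 1.0, 0.001], [-0.001, 0.001, -1.0]]
ft_force: [-0.3, 0.2, -0.6]
grip_width: 0.0386
gripper_force: 76.1
```

servo_tool(
  deltas="0.2 0 0 0 0 0.116 0;0.2 0 0 0 0 0.116 0;0.2 0 0 0 0 0.117 0;0.2 0 0 0 0 0 0",
)

```text
time_s: 41.98
position: [0.4769, 0.1165, 0.1824]
tool_rot: [[-0.938, 0.014, -0.347], [0.013, 1.0, 0.005], [0.347, -0.0, -0.938]]
ft_force: [-0.6, -0.2, -1.4]
grip_width: 0.0385
gripper_force: 76.1
```

```bash
python3 n.py 0.117
```

```text
pos [0.4769 0.1165 0.1824] yawY 89.2 zax [-0.347  0.005 -0.938] w 0.0385 t 41.98
shift mm [-80.9   1.4  31.2]
turn [ 0.002 -0.355 -0.014]
pos [0.4769 0.1165 0.1824] yawY 89.2 zax [-0.347  0.005 -0.938] w 0.0385 t 41.98
shift mm [-95.5   1.6  41.8]
[-0.6 -0.2 -1.4] 76.09607219696045
```

servo_tool(
  deltas="0.2 -20 0 7 0 0 0;0.2 -20 0 8 0 0 0;0.2 -20 0 8 0 0 0;0.2 -20 0 7 0 0 0;0.2 -6 0 4 0 0 0;0.2 -4 0 3 0 0 0;0.2 0 0 0 0 0 0;0.2 0 0 0 0 0 0",
)

```text
time_s: 42.65
position: [0.5469, 0.1163, 0.1189]
tool_rot: [[-0.94, 0.011, -0.341], [0.01, 1.0, 0.004], [0.341, 0.001, -0.94]]
ft_force: [-1.0, -0.3, -0.4]
grip_width: 0.0387
gripper_force: 76.1
```

servo_tool(
  deltas="0.2 -2 0 1.5 0 0 0;0.2 -2 0 1 0 0 0;0.2 0 0 0 0 0 0;0.2 0 0 0 0 0 0",
)

```text
time_s: 42.98
position: [0.5502, 0.1162, 0.1147]
tool_rot: [[-0.94, 0.01, -0.342], [0.009, 1.0, 0.004], [0.342, 0.001, -0.94]]
ft_force: [-0.2, 0.4, -0.8]
grip_width: 0.0384
gripper_force: 76.1
```

servo_tool(
  deltas="0.2 -2 0 1 0 0 0;0.2 -2 0 1 0 0 0;0.2 0 0 0 0 0 0;0.2 0 0 0 0 0 0",
)

```text
time_s: 43.32
position: [0.5517, 0.1163, 0.1118]
tool_rot: [[-0.938, 0.01, -0.346], [0.009, 1.0, 0.004], [0.346, 0.001, -0.938]]
ft_force: [-7.4, 0.2, 6.3]
grip_width: 0.0385
gripper_force: 76.8
```

Contact with the bar (-7 N) and the table (about 6 N). I release and back off along the ladder.

servo_tool(
  deltas="0.2 0 0 0.5 0 0 0;0.2 0 0 0 0 0 0;0.56 0 0 0 0 0 0;0.56 0 0 0 0 0 0;0.56 0 0 0 0 0 0;0.56 0 0 -15 0 0 0;0.56 0 0 -30 0 0 0;0.56 0 0 -35 0 0 0",
)

```text
time_s: 43.98
position: [0.5801, 0.1158, 0.1857]
tool_rot: [[-0.938, 0.01, -0.345], [0.009, 1.0, 0.004], [0.345, 0.001, -0.938]]
ft_force: [0.8, -0.4, -0.5]
grip_width: 0.0477
gripper_force: 0.0
```

servo_tool(
  deltas="0.56 0 0 -30 0 0 0;0.56 0 0 0 0 -0.116 0;0.56 0 0 0 0 -0.116 0;0.56 0 0 0 0 -0.117 0;0.56 38 0 -10 0 0 0;0.56 38 0 -10 0 0 0;0.56 38 0 0 0 0 0;0.56 38 0 0 0 0 0",
)

```text
time_s: 44.65
position: [0.4372, 0.1171, 0.2345]
tool_rot: [[-1.0, 0.01, 0.002], [0.01, 1.0, 0.001], [-0.002, 0.001, -1.0]]
ft_force: [-0.1, -0.4, 0.1]
grip_width: 0.0475
gripper_force: 0.0
```

servo_tool(
  deltas="0.56 38 0 0 0 0 0;0.56 0 0 0 0 0 0;0.56 0 0 0 0 0 0;0.56 0 0 0 0 0 0;0.56 0 0 0 0 0 0;0.56 0 0 0 0 0 0",
)

```text
time_s: 45.15
position: [0.4017, 0.1175, 0.2339]
tool_rot: [[-1.0, 0.01, -0.0], [0.01, 1.0, 0.001], [0.0, 0.001, -1.0]]
ft_force: [0.5, 0.2, -1.0]
grip_width: 0.0477
gripper_force: 0.0
```

```bash
sed -i 's/^\(    L=P\)/    save(p,"fin_"+k+".png",(200,120,390,240) if k=="scene" else None,3 if k=="scene" else 1.5)\n\1/' o.py; python3 o.py; python3 j.py; python3 a.py | grep -A8 -E "clamp|engine|bell|awl|varn|screw|brush"
```

```text
scene 1 0.1 81 [[0.548, -0.051, 0.102], [0.555, -0.032, 0.111], [0.56, -0.012, 0.119]]
scene 1 0.12 109 [[0.555, -0.052, 0.121], [0.563, -0.032, 0.135], [0.568, -0.012, 0.144]]
scene 2 0.1 79 [[0.546, 0.023, 0.101], [0.554, 0.043, 0.11], [0.559, 0.062, 0.119]]
scene 2 0.12 99 [[0.556, 0.023, 0.122], [0.563, 0.041, 0.134], [0.568, 0.063, 0.144]]
scene 3 0.1 75 [[0.545, 0.097, 0.101], [0.552, 0.119, 0.112], [0.558, 0.138, 0.119]]
scene 3 0.12 96 [[0.552, 0.097, 0.121], [0.561, 0.115, 0.135], [0.567, 0.137, 0.144]]
in clip 0
top 1 0.1 41 [[0.544, -0.049, 0.101], [0.549, -0.031, 0.112], [0.555, -0.013, 0.118]]
top 1 0.12 60 [[0.552, -0.05, 0.123], [0.56, -0.033, 0.136], [0.568, -0.013, 0.145]]
top 2 0.1 40 [[0.544, 0.026, 0.103], [0.549, 0.044, 0.11], [0.552, 0.062, 0.116]]
top 2 0.12 69 [[0.551, 0.025, 0.123], [0.558, 0.045, 0.135], [0.566, 0.063, 0.144]]
top 3 0.1 54 [[0.542, 0.099, 0.101], [0.547, 0.118, 0.111], [0.553, 0.136, 0.118]]
top 3 0.12 71 [[0.551, 0.098, 0.126], [0.557, 0.118, 0.136], [0.566, 0.137, 0.145]]
in clip 0
scene [294.1011 213.275 ]
red 132 45
[[0.6116 0.0403 0.022
[... 736 characters left out ...]
0.47 [0.5996 0.0454 0.0281]
   S [ 99.4 249.1] 0.4 [ 0.4829 -0.4147  0.018 ]
--
engine [(array([324., 228.]), 0.57, array([ 0.3956, -0.2273,  0.0425]))]
bell [(array([139., 160.]), 0.59, array([0.6179, 0.3595, 0.0346]))]
awl [(array([260., 115.]), 0.7, array([ 0.7743, -0.0316, -0.0007])), (array([262., 182.]), 0.32, array([ 0.5459, -0.0353, -0.0007]))]
varnish [(array([180., 138.]), 0.69, array([0.682 , 0.2253, 0.063 ])), (array([303., 125.]), 0.43, array([ 0.7359, -0.1745,  0.0068]))]
screw_cup [(array([304., 125.]), 0.65, array([ 0.7377, -0.1795,  0.0052]))]
brush [(array([380., 207.]), 0.87, array([ 0.459 , -0.4138,  0.02  ])), (array([238., 164.]), 0.28, array([0.6009, 0.0435, 0.0351]))]
```

View pics/fin_scene.png

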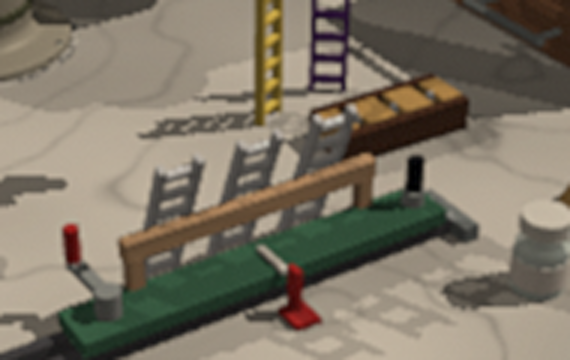

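The final picture shows all three ladders leaning on the bar at (172,215), (245,195) and (320,170). The clip is empty, the pointer is on the mark, the lever is locked and the bystanders are in place.

```bash
python3 -c "
from rig import env
print(env.close_job())"
```

```text
the job is handed in; nothing more can be done
None
```

I handed the job in: the rest's pointer is on the red mark with the lever locked, all three ladders lean on the bar at about 20°, and the bystanders are in place; the hand-in call returned no verdict.

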